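# Gauge the sample capacitors and pack the lot

## Robot

A 6-joint arm with a two-finger parallel gripper is mounted at the origin on the work surface. World frame = base frame: x ahead of the robot, y to its left, z up, the work surface at z = 0. Lengths are in m, angles in rad, forces in N, time in s.
With the tool pointing down it reaches from about 0.35 to 0.975 m from the base axis. Payload 4.9 kg.
Tool frame: the origin (TCP) lies midway between the tips of the shut fingers; the grasp point (between the pads) lies 19 mm behind it; z points along the fingers, y is the direction in which the jaws open and shut (so a half turn about z gives the same grasp; the last joint's range is limited). The gripper opens to 85 mm and grips with 20 to 120 N. Pads are 22 mm wide; open, the fingers measure 114 mm over their backs; the gripper's body (76 mm by 85 mm) begins 54 mm behind the grasp point. The pads swing forward as they close: fully open they stand 13 mm farther back than shut.
Start: joints at [0.986, 0.053, 1.613, -0, 1.476, -0.119], TCP at [0.281, 0.558, 0.231] pointing down, gripper open.
Joint ranges: [-3.01, 3.01], [-1.01, 2.22], [0.06, 2.58], [-1.02, 4.17], [0.09, 2.62], [-3.14, 3.14]. Speed limits (rad/s): [2.57, 2.57, 3.14, 3.14, 3.14, 3.14].

## Interface

Orientations are given as a unit quaternion [w, x, y, z].
In Python, from plant import manip, cams gives the robot as it stands.
- The arm moves only by the tool jog_arm, never from a script. Its argument "targets" is a list of rows, each a list of 4 numbers: the shift along the tool's x, y, z in m, then the turn about the tool's z in degrees. A call has 1 to 5 rows; each row is the pose to reach, as a shift and turn from the pose commanded when the call began, along the tool's axes at that moment; what a row does not reach only later rows make up. A row lasts 1/12 s, in which the tool goes at most 41.7 mm and 7.16 degrees, less where a joint would pass 70% of its speed; a pose out of reach is approached as far as the arm can. A call with a gripper value outside its range is refused whole. "fingers" is the opening, from 0 (shut) to 1 (fully open), set as the call begins (left out, the last holds). The fingers move at their own pace and stop on an object; the grip force is fixed at half the most. Time passes only in rows, so rows that repeat a pose let the fingers close. It gives the time, the measured TCP pose, the force and the opening at its end, in the units of the state.
- manip.state(): the state, without advancing time (a new reading comes with each control period).
- cams.grab_frame(name): name is "scene" or "top" or "wrist"; returns the picture (480x640x3 uint8, red, green, blue); there is no depth.
- cams.get_calibration(name): a dict with "camera_matrix" (3x3 intrinsics, pixels), "distortion" ([k1, k2, p1, p2, k3] as OpenCV has them; the pictures are not rectified), "cam_to_world" (4x4, takes a point from camera to world coordinates). Camera axes: x right, y up, looking along -z (the intrinsics and any distortion apply to the point x, -y, -z); pixel columns grow to the right and rows downward; lengths in m; the calibration is good to about 2 mm. A picture is of the moment at which its call begins: read the wrist's pose just before it. get_calibration takes no time and is no camera call; for the wrist camera it gives the pose at the moment of the call.
- manip.job_done(): hands the job in, once; it reports no verdict.
The state is a dict: "time": time; "joint_pos": joint angles; "joint_vel": joint speeds; "joint_efforts": joint torques, N m; "tool_pos": TCP position; "tool_rot": TCP orientation; "contact_force": force on the tool from outside, world axes, zero at the start; "ft_torque": the same for the moment, N m; "gripper_width": opening from 0.0 (shut) to 1.0 (fully open).
Only numpy, scipy, OpenCV 4.12 (cv2) and the standard library are available. Lean on these libraries where they do the work, as an engineer would, in place of code of your own. Each camera call takes 0.05 s, during which the arm holds its last target. There are 200 camera calls.

## Task

Check the two banded sample cans in the gauge, the red-banded one and then the yellow-banded one: stand each at the open end, push it upright through the green go gap and on until the red no-go gap stops it, pressing only gently; then pack it and, only after both checks, all the plain cans standing on the bench into the covered crate, one upright in each empty cell. Some cells are already full under their flaps, so feel for those that give way and let each can drop fully in. When all are packed, press the green button fully and let go; leave the other things on the bench where they are.

Things in the scene. Friction and masses are not known exactly. Their poses are not given: they have to be found in the camera images.
- can_s_mid (a point): blue capacitor can, an upright cylinder 40 mm across and 50 mm tall (about 110 g) with a red band round it and a red ring on its top: first sample of the lot. The point is its centre, 25 mm above its base; z is its axis. Always present.
- can_t_mid (a point): blue capacitor can, an upright cylinder 40 mm across and 50 mm tall (about 110 g) with a yellow band round it and a yellow ring on its top: second sample of the lot. The point is its centre, 25 mm above its base; z is its axis. Always present.
- can_a_mid (a point): blue capacitor can, an upright cylinder 40 mm across and 50 mm tall (about 110 g), no band. The point is its centre, 25 mm above its base; z is its axis. May be absent (None).
- can_b_mid (a point): blue capacitor can, an upright cylinder 40 mm across and 50 mm tall (about 110 g), no band. The point is its centre, 25 mm above its base; z is its axis. May be absent (None).
- can_c_mid (a point): blue capacitor can, an upright cylinder 40 mm across and 50 mm tall (about 110 g), no band. The point is its centre, 25 mm above its base; z is its axis. May be absent (None).
- crate: black crate, 250 (x) x 132 (y) x 68 mm tall, fixed on the bench; origin under its centre. Its opaque blue cover, 4 mm thick, has 4 openings along x by 2 along y, one per cell, each shut from below by a white sprung flap. Two or three cells already hold a can, top about 12 mm under the cover's top. All flaps look alike. Cell floors are 6 mm above the bench: a packed can's centre is at 31 mm.
- cell0 (a point): centre of the 48 mm square opening of a cell, level with the top of the cover (68 mm above the bench); axes as the crate's. Its flap hinges on the crate's long outer side and swings down at a light push (under 1 N); over a full cell it gives about 5 mm, then stops hard. In the crate's frame x = -90, y = 31 mm
- cell1 (a point): centre of the 48 mm square opening of a cell, level with the top of the cover (68 mm above the bench); axes as the crate's. Fingers holding a can do not fit through; lowered 30 mm or more into an empty cell and released, the can drops the rest, guided by the opening, its flap hanging beside it. In the crate's frame x = -30, y = 31 mm
- cell2 (a point): centre of the 48 mm square opening of a cell, level with the top of the cover (68 mm above the bench); axes as the crate's. Works like cell0 and cell1. In the crate's frame x = 30, y = 31 mm
- cell3 (a point): centre of the 48 mm square opening of a cell, level with the top of the cover (68 mm above the bench); axes as the crate's. Works like cell0 and cell1. In the crate's frame x = 90, y = 31 mm
- cell4 (a point): centre of the 48 mm square opening of a cell, level with the top of the cover (68 mm above the bench); axes as the crate's. Works like cell0 and cell1. In the crate's frame x = -90, y = -31 mm
- cell5 (a point): centre of the 48 mm square opening of a cell, level with the top of the cover (68 mm above the bench); axes as the crate's. Works like cell0 and cell1. In the crate's frame x = -30, y = -31 mm
- cell6 (a point): centre of the 48 mm square opening of a cell, level with the top of the cover (68 mm above the bench); axes as the crate's. Works like cell0 and cell1. In the crate's frame x = 30, y = -31 mm
- cell7 (a point): centre of the 48 mm square opening of a cell, level with the top of the cover (68 mm above the bench); axes as the crate's. Works like cell0 and cell1. In the crate's frame x = 90, y = -31 mm
- gauge: go / no-go gauge, fixed: steel bed 190 (x) x 120 (y) x 6 mm, origin under its centre, with two pairs of jaws 28 mm tall (tops 34 mm above the bench). The channel runs along x at y = 0; cans are pushed in +x, upright on the bed, from its open end at -x. Green go jaws: 43.5 mm gap from x = -20 to 0 mm, slanted lead-ins from about x = -38. Red no-go jaws: 36 mm gap.
- gauge_start (a point): point on the bed's top (6 mm above the bench), x = -65, y = 0 mm in the gauge's frame, at the open end: a can stands here before it is pushed in. Held by its upper 14 mm, a can keeps the fingers above the jaws
- nogo: the red no-go jaws, fixed to the gauge; origin at the middle of the no-go gap's mouth, on the bed's top (x = 55 mm in the gauge's frame). The jaws are 20 mm long; a good can stops with its centre about 9 mm before this point
- logged (a joint): travel of the green push button, 0 released to 0.006 m fully down; springs back, about 4 N pushes it fully down
- logged_top (a point): centre of the green button's top, 32 mm across, faces up
- pump_bottle: bystander, loose: teal square pump bottle, 46 x 46 x 70 (mm); origin under its centre
- solder_reel: bystander, loose: bare metal reel, 48 across, 30 tall, lying flat (mm); origin under its centre
- flux_jar: bystander, loose: amber jar, 44 across, 45 tall (mm); origin under its centre
- driver: bystander, loose: screwdriver with a yellow handle, lying (mm); origin under its centre
- brush: bystander, loose: small brush, lying (mm); origin under its centre
Mind the look-alikes: they are no part of the job. Of the things that look like the part that bears logged, take the one that is farthest from the robot's base at the start.

How it is judged:
By the outcome, as a careful person would: the job done as asked, in the order asked, and still so for the second after the job is handed in, with the robot touching nothing.
Of stored0, stored1, stored2 only 2 to 3 are there at a start; the rules pass over those that are not, and their reading is None.
Of can_a, can_b, can_c only 2 to 3 are there at a start; the rules pass over those that are not, and their reading is None.
At some moment in a run one of can_s, can_t, can_a, can_b, can_c may be knocked a few centimetres aside while the robot is not near it.
It also fails if it takes over 200 s, if anything falls off the work surface, if the arm or the gripper's body presses on something with over 40 N, if the wrist force passes 120 N, or if a joint passes its speed limit or range.

## Working session

There is one attempt and no reset: what is moved stays moved. The work goes in short steps, Python scripts to look and compute and a tool call to move; the robot and the scene stay as the last step left them, time stands still between calls to the robot, and variables do not carry over. Pictures are saved under pics/ and viewed, about 12 in all and at most 16, crops included, and the job is handed in when it is done.

Besides the shell and the picture viewer there is one more tool, called after "Call:" by a JSON object that holds its "name" and its "arguments", one argument or row to a line. jog_arm: Moves the arm, as the interface text tells. Its arguments: {"type":"object","properties":{"targets":{"type":"array"},"fingers":{"type":"number"}},"required":["targets"]}

```bash
ls; mkdir -p pics
cat > h.py <<'E'
import numpy as np, cv2
from plant import manip, cams
from scipy.spatial.transform import Rotation as R
def shot(n,fn):
    c=cams.get_calibration(n); im=np.array(cams.grab_frame(n)); cv2.imwrite('pics/'+fn,im[:,:,::-1]); np.save('pics/'+fn+'.npy',im)
    np.savez('pics/'+fn+'.npz',K=c['camera_matrix'],d=c['distortion'],T=c['cam_to_world']); return im
def load(fn):
    c=np.load('pics/'+fn+'.npz'); return np.load('pics/'+fn+'.npy'),(c['K'],c['d'],c['T'])
def ray(c,px):
    K,d,T=c; u=cv2.undistortPoints(np.array(px,float).reshape(-1,1,2),K,d).reshape(-1,2)
    v=np.c_[u[:,0],-u[:,1],-np.ones(len(u))]@T[:3,:3].T
    return T[:3,3],v
def onz(c,px,z):
    o,v=ray(c,px); return o+v*((z-o[2])/v[:,2])[:,None]
def proj(c,P):
    K,d,T=c; P=np.atleast_2d(P).astype(float); q=(P-T[:3,3])@T[:3,:3]; q=q*[1,-1,-1]
    return cv2.projectPoints(q,np.zeros(3),np.zeros(3),K,d)[0].reshape(-1,2)
def tri(c1,p1,c2,p2):
    o1,v1=ray(c1,[p1]);o2,v2=ray(c2,[p2]);v1=v1[0]/np.linalg.norm(v1);v2=v2[0]/np.linalg.norm(v2)
    s=np.linalg.lstsq(np.c_[v1,-v2],o2-o1,rcond=None)[0]; a=o1+s[0]*v1;b=o2+s[1]*v2
    return (a+b)/2,np.linalg.norm(a-b)
def st():
    s=manip.state(); q=s['tool_rot']; r=R.from_quat([q[1],q[2],q[3],q[0]])
    return s,np.array(s['tool_pos']),r
E
python3 - <<'E'
from h import *
for n in ['scene','top','wrist']:
    shot(n,n+'0.png'); c=cams.get_calibration(n); print(n,np.round(c['camera_matrix'],1).tolist(),np.round(c['distortion'],3),np.round(c['cam_to_world'],3).tolist())
print(manip.state())
E
```

```text
pics
scene [[567.1, 0.0, 321.4], [0.0, 567.1, 243.6], [0.0, 0.0, 1.0]] [-0.111  0.     0.     0.     0.   ] [[0.331, -0.627, 0.705, 1.228], [0.943, 0.232, -0.237, -0.231], [-0.015, 0.743, 0.669, 0.71], [0.0, 0.0, 0.0, 1.0]]
top [[585.5, 0.0, 322.4], [0.0, 585.5, 230.0], [0.0, 0.0, 1.0]] [-0.08  0.    0.    0.    0.  ] [[-0.007, 0.991, -0.137, 0.415], [-1.0, -0.01, -0.022, -0.028], [-0.024, 0.136, 0.99, 1.139], [0.0, 0.0, 0.0, 1.0]]
wrist [[369.5, 0.0, 312.3], [0.0, 369.5, 242.2], [0.0, 0.0, 1.0]] [-0.078  0.     0.     0.     0.   ] [[0.45, -0.861, -0.239, 0.22], [0.893, 0.433, 0.123, 0.589], [-0.002, -0.268, 0.963, 0.373], [0.0, 0.0, 0.0, 1.0]]
{'time': 0.15, 'joint_pos': array([ 9.86011036e-01,  5.31972595e-02,  1.61396660e+00, -1.79173737e-05,
        1.47599741e+00, -1.19003049e-01]), 'joint_vel': array([ 0.00032647, -0.00238691, -0.00345561, -0.00098257,  0.00157463,
       -0.0002022 ]), 'joint_efforts': array([ 5.23506878e-04, -3.94241738e+01, -3.70722198e+01, -1.56906881e-04,
        4.58832888e-03,  1.22355920e-05]), 'tool_pos': array([0.28043971, 0.55801244, 0.23035754]), 'tool_rot': array([-2.61960316e-04,  2.30790651e-01,  9.73003114e-01, -7.39318066e-04]), 'contact_force': array([-0.52361793,  0.34407598, -0.47623155]), 'ft_torque': array([-0.07199732,  0.01946063,  0.02895018]), 'gripper_width': 0.9989108987761303}
```

View pics/top0.png

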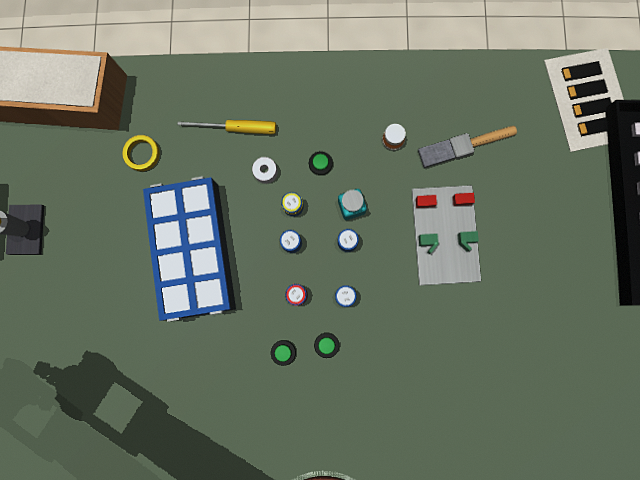

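View pics/scene0.png

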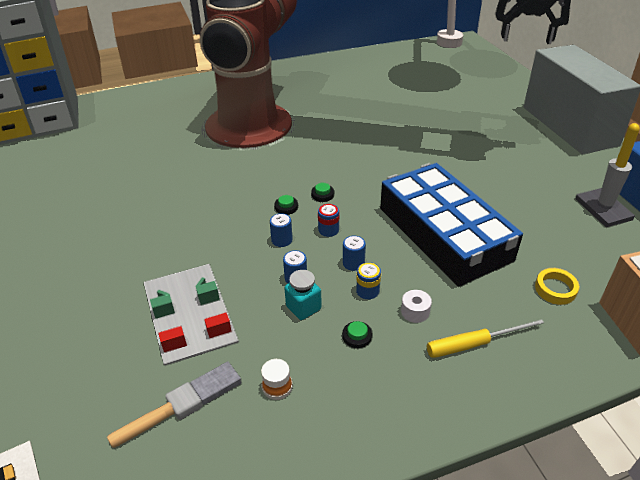

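The top view shows red can (296,294), yellow can (291,203), and plain cans (291,241), (348,240), (346,296). The crate is around (188,250), and the gauge around (447,235) with its green jaws towards the robot. The farthest button is at (320,162). Next I'll measure these.

```bash
cat >> h.py <<'E'
def blobs(im,lo,hi,amin=40,roi=None):
    h=cv2.cvtColor(im,cv2.COLOR_RGB2HSV); m=cv2.inRange(h,np.array(lo),np.array(hi))
    if roi: z=np.zeros_like(m); x0,y0,x1,y1=roi; z[y0:y1,x0:x1]=m[y0:y1,x0:x1]; m=z
    m=cv2.morphologyEx(m,cv2.MORPH_CLOSE,np.ones((3,3)))
    cs,_=cv2.findContours(m,cv2.RETR_EXTERNAL,cv2.CHAIN_APPROX_NONE); out=[]
    for c in cs:
        a=cv2.contourArea(c)
        if a>=amin:
            M=cv2.moments(c); out.append((M['m10']/M['m00'],M['m01']/M['m00'],a,c))
    return out
E
python3 - <<'E'
from h import *
for n in ['top','scene']:
    im,c=load(n+'0.png')
    for nm,lo,hi,a in [('white',(0,0,150),(179,60,255),40),('green',(50,90,40),(80,255,255),60),('red',(172,120,80),(179,255,255),20),('red0',(0,160,100),(5,255,255),20),('yel',(22,140,120),(34,255,255),20),('blue',(105,120,50),(125,255,255),60)]:
        print(n,nm,[(round(b[0],1),round(b[1],1),int(b[2])) for b in blobs(im,lo,hi,a) if b[2]<40000 and (n!='top' or (b[0]>130 and b[0]<550 and b[1]>110))])
E
```

```text
top white [(322.8, 474.4, 105), (345.4, 295.6, 226), (295.4, 294.1, 146), (175.5, 298.1, 586), (208.4, 292.8, 593), (171.5, 266.0, 568), (203.8, 260.8, 592), (289.7, 239.7, 216), (347.9, 238.8, 217), (167.3, 234.7, 568), (199.6, 229.1, 570), (291.0, 201.8, 144), (352.1, 199.8, 315), (163.3, 203.7, 537), (443.5, 236.7, 4955), (195.3, 198.2, 552), (263.7, 168.3, 408), (461.8, 144.7, 262), (394.8, 133.0, 285)]
top green [(282.2, 352.9, 199), (326.1, 345.3, 202), (429.1, 240.5, 190), (468.1, 238.2, 199), (319.9, 161.1, 183)]
top red []
top red0 [(296.7, 295.2, 20), (426.1, 200.2, 162), (464.3, 197.9, 162)]
top yel [(291.2, 201.8, 227), (139.4, 151.7, 891), (250.3, 125.8, 495)]
top blue [(345.3, 295.9, 329), (289.8, 240.0, 321), (347.8, 239.1, 325), (185.6, 248.9, 9229)]
scene white [(20.7, 461.1, 913), (613.4, 436.3, 3227), (201.2, 387.3, 1438), (274.9, 369.7, 493), (518.4, 326.5, 99), (416.6, 299.8, 479), (368.3, 269.4, 129), (193.4, 311.2, 4932), (301.7, 278.0, 316), (636.1, 260.0, 51), (294.2, 257.5, 185), (353.8, 242.2, 169), (466.7, 240.4, 407), (494.1, 228.9, 377), (279.8, 219.4, 147), (445.2, 221.0, 366), (472.2, 210.2, 342), (327.8, 207.2, 128), (425.2, 202.7, 327), (451.6, 193.0, 300), (406.6, 186.0, 289), (432.3, 176.8, 266), (626.1, 167.2, 48), (588.7, 68.1, 1934), (450.3, 34.3, 132), (234.8, 6.6, 47)]
scene green [(357.1, 330.2, 296), (161.7, 304.4, 386), (206.6, 291.5, 376), (285.6, 201.0, 154), (322.3, 188.5, 143)]
scene red []
scene red0 [(170.7, 333.7, 197), (216.3, 319.9, 190)]
scene yel [(459.2, 341.6, 810), (557.7, 282.5, 908), (368.5, 269.8, 221), (634.4, 126.6, 52)]
scene blue [(367.2, 291.8, 206), (292.7, 268.2, 200), (354.8, 260.1, 474), (328.1, 229.2, 196), (281.0, 234.3, 398), (451.5, 210.0, 6075), (633.0, 178.9, 693), (39.3, 86.2, 1080), (3.0, 65.4, 117), (467.1, 14.7, 683), (355.0, 24.3, 7381)]
```

Run:
```python
from h import *
_,t=load('top0.png');_,s=load('scene0.png')
P=dict(red=((295.4,294.1),(327.8,207.2)),yel=((291.1,201.8),(368.4,269.6)),p1=((289.7,239.8),(353.8,242.2)),p2=((347.9,238.9),(294.2,257.5)),p3=((345.4,295.7),(279.8,219.4)),
 btn=((319.9,161.1),(357.1,330.2)),btnB=((326.1,345.3),(285.6,201)),
 f00=((208.4,292.8),(406.6,186)),f01=((175.5,298.1),(432.3,176.8)),f10=((203.8,260.8),(425.2,202.7)),f11=((171.5,266),(451.6,193)),f20=((199.6,229.1),(445.2,221)),f21=((167.3,234.7),(472.2,210.2)),f30=((195.3,198.2),(466.7,240.4)),f31=((163.3,203.7),(494.1,228.9)))
Q={}
for k,(a,b) in P.items():
    p,e=tri(t,a,s,b); Q[k]=p; print(k,np.round(p*1e3,1),round(e*1e3,1))
F=np.array([Q[k] for k in Q if k[0]=='f']); print('crate',F.mean(0)*1e3, np.degrees(np.arctan2(*( (F[6:]-F[:2]).mean(0)[[1,0]]))))
for n in ['top','scene']:
    im,c=load(n+'0.png')
    for nm,lo,hi in [('red0',(0,160,100),(5,255,255))]:
        g=[b for b in blobs(im,lo,hi,100)]
        for b in g: print(n,'nogo tops~',np.round(onz(c,[b[:2]],.03)*1e3,1), cv2.minAreaRect(b[3]))
im,c=load('top0.png')
h=cv2.cvtColor(im,cv2.COLOR_RGB2HSV); roi=[b for b in blobs(im,(0,0,110),(179,60,255),3000,(400,175,500,295))]
for b in roi:
    r=cv2.minAreaRect(b[3]);bx=onz(c,cv2.boxPoints(r),.006); print('bed',b[2],np.round(bx*1e3,1).tolist(),bx.mean(0))
```

```text
red [445.7  46.5  54.8] 0.6
yel [619.8  54.9  50.1] 0.5
p1 [547.5  57.7  49.3] 0.2
p2 [548.2 -51.5  48.9] 0.2
p3 [442.2 -45.9  49.2] 0.7
btn [7.071e+02 7.000e-01 1.600e+01] 0.7
btnB [349.7  -9.   14.9] 1.0
f00 [448.6 206.3  64.9] 0.6
f01 [438.9 267.2  65.3] 1.2
f10 [507.7 215.9  65. ] 0.8
f11 [498.4 276.5  65.2] 0.5
f20 [567.2 225.2  64.7] 0.6
f21 [557.3 286.4  65. ] 0.2
f30 [626.1 234.9  64.6] 0.5
f31 [616.4 296.   64.7] 0.2
crate [532.57352878 251.03330643  64.90694966] 9.17798748702269
top nogo tops~ [[ 624.  -203.2   30. ]] ((426.3045959472656, 200.26394653320312), (9.83209228515625, 19.094209671020508), 85.91438293457031)
top nogo tops~ [[ 627.8 -277.2   30. ]] ((464.36553955078125, 197.88623046875), (9.799367904663086, 19.01741600036621), 85.2363510131836)
scene nogo tops~ [[ 626.5 -277.5   30. ]] ((170.63375854492188, 333.7547607421875), (9.59365463256836, 23.927703857421875), 73.61045837402344)
scene nogo tops~ [[ 623.  -204.5   30. ]] ((216.3669891357422, 319.8899230957031), (9.386698722839355, 23.370962142944336), 73.3007583618164)
bed 5236.0 [[653.1, -174.1, 6.0], [661.1, -302.3, 6.0], [462.1, -307.9, 6.0], [454.7, -182.6, 6.0]] [ 0.55773284 -0.24172246  0.006     ]
```

Call:
{"name": "jog_arm", "arguments": {
  "targets": [
    [0,0,0,0]
  ],
  "fingers": 0
}}

```text
time: 0.23
tool_pos: [0.2805, 0.5581, 0.2307]
tool_rot: [-0.0, 0.231, 0.973, -0.001]
contact_force: [-0.9, 0.9, -0.0]
gripper_width: 0.884
```

Call:
{"name": "jog_arm", "arguments": {
  "targets": [
    [-136,-94,0,-26.7],
    [-136,-94,0,-26.7],
    [-136,-94,0,-26.7],
    [-136,-94,0,-26.7],
    [-136,-94,0,-26.7]
  ],
  "fingers": 0
}}

```text
time: 0.65
tool_pos: [0.3789, 0.3781, 0.2312]
tool_rot: [0.0, -0.002, 1.0, -0.0]
contact_force: [0.5, -0.2, 0.8]
gripper_width: 0.142
```

Call:
{"name": "jog_arm", "arguments": {
  "targets": [
    [-0.06,-0.111,0.08,0],
    [-0.06,-0.111,0.08,0],
    [-0.06,-0.111,0.08,0],
    [-0.06,-0.111,0.08,0],
    [-0.06,-0.111,0.08,0]
  ]
}}

```text
time: 1.07
tool_pos: [0.4378, 0.2647, 0.1473]
tool_rot: [-0.003, 0.002, 1.0, -0.002]
contact_force: [0.3, -0.4, -0.3]
gripper_width: -0.002
```

Run:
```python
from h import *
s,p,r=st(); print(np.round(p*1e3,1), np.round(r.as_matrix(),4).tolist(), np.round(s['contact_force'],2))
im=shot('wrist','w1.png')
```

```text
[437.8 264.7 147.3] [[-1.0, 0.0045, -0.0057], [0.0045, 1.0, -0.0038], [0.0057, -0.0038, -1.0]] [ 0.26 -0.36 -0.35]
```

View pics/w1.png

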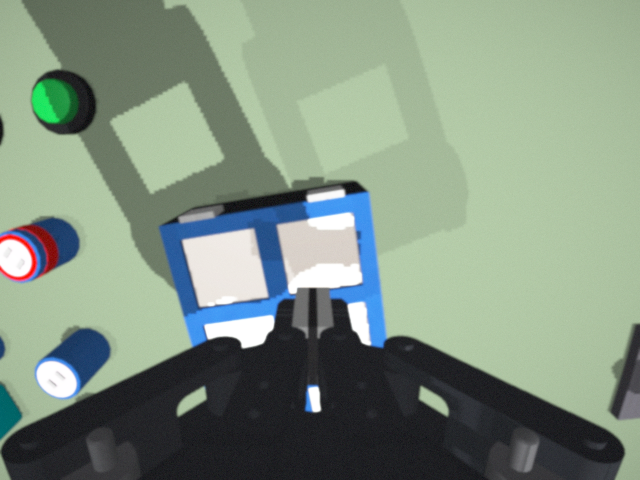

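Call:
{"name": "jog_arm", "arguments": {
  "targets": [
    [-0.001,-0.0,0.04,0],
    [-0.001,-0.0,0.074,0],
    [-0.001,-0.0,0.074,0],
    [-0.001,-0.0,0.074,0],
    [-0.001,-0.0,0.074,0]
  ]
}}

```text
time: 1.53
tool_pos: [0.4406, 0.27, 0.0796]
tool_rot: [0.001, -0.001, 1.0, 0.001]
contact_force: [0.2, 0.4, 0.5]
gripper_width: 0.002
```

Call:
{"name": "jog_arm", "arguments": {
  "targets": [
    [0,-0.0,0.008,0],
    [0,0,0.01,0],
    [0,0,0.012,0],
    [0,0,0.014,0],
    [0,0,0.014,0]
  ]
}}

```text
time: 1.95
tool_pos: [0.4396, 0.2687, 0.0633]
tool_rot: [-0.0, -0.0, 1.0, 0.0]
contact_force: [0.4, 0.0, -0.7]
gripper_width: 0.0
```

Call:
{"name": "jog_arm", "arguments": {
  "targets": [
    [0,-0.0,0.002,0],
    [0,0,0.004,0],
    [0,0,0.006,0],
    [0,0,0.0075,0],
    [0,0,0.0075,0]
  ]
}}

```text
time: 2.37
tool_pos: [0.4403, 0.2692, 0.0606]
tool_rot: [-0.001, -0.0, 1.0, -0.0]
contact_force: [-12.4, -5.1, 26.7]
gripper_width: -0.005
```

Call:
{"name": "jog_arm", "arguments": {
  "targets": [
    [0,0,-0.0245,0],
    [-0.03,0.005,-0.0245,0],
    [-0.0592,0.0096,-0.0245,0],
    [-0.0592,0.0096,-0.0245,0],
    [-0.0592,0.0096,-0.0245,0]
  ]
}}

```text
time: 2.78
tool_pos: [0.4997, 0.2783, 0.0803]
tool_rot: [-0.0, 0.0, 1.0, 0.0]
contact_force: [-0.2, -0.4, -0.7]
gripper_width: 0.006
```

Call:
{"name": "jog_arm", "arguments": {
  "targets": [
    [0,0,0.015,0],
    [0,0,0.018,0],
    [0,0,0.02,0],
    [0,0,0.022,0],
    [0,0,0.022,0]
  ]
}}

```text
time: 3.2
tool_pos: [0.4981, 0.2782, 0.0581]
tool_rot: [-0.0, -0.0, 1.0, -0.0]
contact_force: [0.6, 0.2, -1.1]
gripper_width: 0.001
```

Call:
{"name": "jog_arm", "arguments": {
  "targets": [
    [0,0,-0.022,0],
    [-0.03,0.005,-0.022,0],
    [-0.0592,0.0096,-0.022,0],
    [-0.0592,0.0096,-0.022,0],
    [-0.0592,0.0096,-0.022,0]
  ]
}}

```text
time: 3.62
tool_pos: [0.559, 0.2881, 0.081]
tool_rot: [0.0, 0.0, 1.0, 0.0]
contact_force: [-0.2, -1.4, 0.6]
gripper_width: 0.004
```

Call:
{"name": "jog_arm", "arguments": {
  "targets": [
    [0,0,0.015,0],
    [0,0,0.018,0],
    [0,0,0.02,0],
    [0,0,0.022,0],
    [0,0,0.022,0]
  ]
}}

```text
time: 4.03
tool_pos: [0.5569, 0.2877, 0.0575]
tool_rot: [-0.001, -0.0, 1.0, -0.0]
contact_force: [-0.5, -0.2, 0.5]
gripper_width: -0.0
```

Call:
{"name": "jog_arm", "arguments": {
  "targets": [
    [0,0,-0.022,0],
    [-0.03,0.005,-0.022,0],
    [-0.0592,0.0096,-0.022,0],
    [-0.0592,0.0096,-0.022,0],
    [-0.0592,0.0096,-0.022,0]
  ]
}}

```text
time: 4.45
tool_pos: [0.6181, 0.2976, 0.0806]
tool_rot: [0.0, 0.0, 1.0, 0.0]
contact_force: [-0.8, -0.5, -0.7]
gripper_width: -0.001
```

Call:
{"name": "jog_arm", "arguments": {
  "targets": [
    [0,0,0.015,0],
    [0,0,0.018,0],
    [0,0,0.02,0],
    [0,0,0.022,0],
    [0,0,0.022,0]
  ]
}}

```text
time: 4.87
tool_pos: [0.6163, 0.2976, 0.0609]
tool_rot: [-0.001, -0.0, 1.0, -0.0]
contact_force: [-6.3, -2.7, 15.8]
gripper_width: 0.001
```

Call:
{"name": "jog_arm", "arguments": {
  "targets": [
    [0,0,-0.022,0],
    [-0.005,-0.03,-0.022,0],
    [-0.0098,-0.0625,-0.022,0],
    [-0.0098,-0.0625,-0.022,0],
    [-0.0098,-0.0625,-0.022,0]
  ]
}}

```text
time: 5.28
tool_pos: [0.6256, 0.2337, 0.079]
tool_rot: [-0.001, 0.001, 1.0, -0.0]
contact_force: [-0.1, -0.5, -0.7]
gripper_width: 0.003
```

Call:
{"name": "jog_arm", "arguments": {
  "targets": [
    [0,0,0.015,0],
    [0,0,0.018,0],
    [0,0,0.02,0],
    [0,0,0.022,0],
    [0,0,0.022,0]
  ]
}}

```text
time: 5.7
tool_pos: [0.6262, 0.2357, 0.0572]
tool_rot: [-0.001, -0.001, 1.0, -0.0]
contact_force: [0.2, 0.3, 0.8]
gripper_width: 0.0
```

Call:
{"name": "jog_arm", "arguments": {
  "targets": [
    [0,0,-0.022,0],
    [0.03,-0.005,-0.022,0],
    [0.0592,-0.0096,-0.022,0],
    [0.0592,-0.0096,-0.022,0],
    [0.0592,-0.0096,-0.022,0]
  ]
}}

```text
time: 6.12
tool_pos: [0.5664, 0.2256, 0.0799]
tool_rot: [-0.0, -0.001, 1.0, -0.0]
contact_force: [0.9, 0.4, 0.1]
gripper_width: 0.001
```

Call:
{"name": "jog_arm", "arguments": {
  "targets": [
    [0,0,0.015,0],
    [0,0,0.018,0],
    [0,0,0.02,0],
    [0,0,0.022,0],
    [0,0,0.022,0]
  ]
}}

```text
time: 6.53
tool_pos: [0.5683, 0.2256, 0.0583]
tool_rot: [0.0, -0.0, 1.0, 0.0]
contact_force: [-0.1, -1.0, 0.2]
gripper_width: -0.0
```

Call:
{"name": "jog_arm", "arguments": {
  "targets": [
    [0,0,-0.022,0],
    [0.03,-0.005,-0.022,0],
    [0.0592,-0.0096,-0.022,0],
    [0.0592,-0.0096,-0.022,0],
    [0.0592,-0.0096,-0.022,0]
  ]
}}

```text
time: 6.95
tool_pos: [0.5077, 0.2158, 0.0803]
tool_rot: [-0.0, -0.0, 1.0, -0.0]
contact_force: [0.8, 0.2, -0.4]
gripper_width: -0.001
```

Call:
{"name": "jog_arm", "arguments": {
  "targets": [
    [0,0,0.015,0],
    [0,0,0.018,0],
    [0,0,0.02,0],
    [0,0,0.022,0],
    [0,0,0.022,0]
  ]
}}

```text
time: 7.37
tool_pos: [0.5092, 0.2159, 0.0584]
tool_rot: [0.0, -0.0, 1.0, 0.0]
contact_force: [-0.2, 0.3, 0.4]
gripper_width: 0.0
```

Call:
{"name": "jog_arm", "arguments": {
  "targets": [
    [0,0,-0.022,0],
    [0.03,-0.005,-0.022,0],
    [0.0592,-0.0096,-0.022,0],
    [0.0592,-0.0096,-0.022,0],
    [0.0592,-0.0096,-0.022,0]
  ]
}}

```text
time: 7.78
tool_pos: [0.4486, 0.2062, 0.0803]
tool_rot: [0.0, -0.0, 1.0, 0.0]
contact_force: [0.4, -0.3, -0.5]
gripper_width: -0.002
```

Call:
{"name": "jog_arm", "arguments": {
  "targets": [
    [0,0,0.015,0],
    [0,0,0.018,0],
    [0,0,0.02,0],
    [0,0,0.022,0],
    [0,0,0.022,0]
  ]
}}

```text
time: 8.2
tool_pos: [0.4499, 0.2063, 0.0584]
tool_rot: [-0.0, -0.0, 1.0, 0.0]
contact_force: [-0.0, -0.8, 0.6]
gripper_width: -0.004
```

Call:
{"name": "jog_arm", "arguments": {
  "targets": [
    [0,0,-0.03,0],
    [0,0,-0.07,0],
    [0,0,-0.1,0],
    [0,0,-0.12,0],
    [0,0,-0.12,0]
  ]
}}

```text
time: 8.62
tool_pos: [0.453, 0.2073, 0.1853]
tool_rot: [0.005, -0.0, 1.0, 0.002]
contact_force: [0.6, -0.3, 0.8]
gripper_width: -0.001
```

Call:
{"name": "jog_arm", "arguments": {
  "targets": [
    [0.003,-0.16,0,0],
    [0.003,-0.16,0,0],
    [0.003,-0.16,0,0],
    [0.003,-0.16,0,0],
    [0.003,-0.16,0,0]
  ],
  "fingers": 0.85
}}

```text
time: 9.03
tool_pos: [0.4462, 0.0415, 0.1778]
tool_rot: [-0.0, 0.003, 1.0, -0.001]
contact_force: [-0.8, 1.0, 1.2]
gripper_width: 0.708
```

Call:
{"name": "jog_arm", "arguments": {
  "targets": [
    [0,0,0,0],
    [0,0,0,0]
  ]
}}

```text
time: 9.2
tool_pos: [0.4463, 0.0464, 0.1779]
tool_rot: [-0.0, 0.0, 1.0, 0.0]
contact_force: [-0.5, 0.2, -0.4]
gripper_width: 0.847
```

Run:
```python
from h import *
s,p,r=st(); print(np.round(p*1e3,1), np.round(r.as_matrix(),4).tolist())
im=shot('wrist','w2.png'); _,c=load('w2.png')
print(proj(c,[p]))
for b in blobs(im,(0,0,150),(179,60,255),100): 
    (x,y),ra=cv2.minEnclosingCircle(b[3]); print(np.round(b[:3],1),np.round([x,y,ra],1),np.round(onz(c,[b[:2]],.05)*1e3,1))
```

```text
[446.3  46.4 177.9] [[-1.0, 0.0004, -0.0008], [0.0004, 1.0, 0.0006], [0.0008, 0.0005, -1.0]]
[[313.17447774 306.20635891]]
[506.6 444.3 318. ] [506.9 441.7  15.9] [[653.5 230.5  50. ]]
[ 598.6  362.2 1703. ] [600.6 358.7  29.1] [[565.9 302.4  50. ]]
[ 327.3  351.8 1057.5] [327.4 351.8  19.8] [[548.6  58.4  50. ]]
[ 529.2  314.1 2758. ] [530.  314.   40.4] [[516.1 226.   50. ]]
[ 602.3  301.2 2472. ] [602.5 301.5  39.7] [[505.9 290.7  50. ]]
[  35.3  310.8 8914.5] [ 32.1 311.3  73.7] [[ 513.7 -188.6   50. ]]
[191.2 224.8 719.5] [193.5 227.5  20.1] [[440.1 -45.5  50. ]]
[ 530.   241.3 3412.5] [531.5 242.   44.4] [[453.4 216.1  50. ]]
[ 607.3  228.9 3027.5] [607.5 229.5  43.3] [[443.2 280.8  50. ]]
[521.8 195.7 118. ] [521.5 196.   15. ] [[417.7 204.   50. ]]
```

View pics/w2.png

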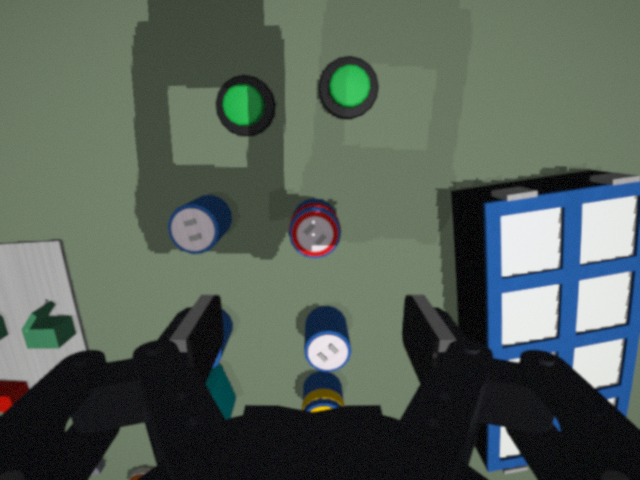

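The wrist view agrees with the fixed cameras: red can ring at about (316,231), plain cans at (195,228) and (327,352). I'll pin down the red can and the gauge with colour masks.

```bash
cat >> h.py <<'E'
def canat(fn,xy,z=.05):
    "ellipse-ish centre of can top near xy: convex hull of (white|red|yellow ring|blue-limited) pixels"
    im,c=load(fn); ts=np.linspace(0,2*np.pi,60); h=cv2.cvtColor(im,cv2.COLOR_RGB2HSV)
    u,v=proj(c,[[xy[0],xy[1],z]])[0]; m=np.zeros(im.shape[:2],np.uint8)
    R_=proj(c,np.c_[xy[0]+.03*np.cos(ts),xy[1]+.03*np.sin(ts),0*ts+z]).astype(np.int32); cv2.fillPoly(m,[R_],255)
    k=cv2.inRange(h,np.array((0,0,110)),np.array((179,70,255)))|cv2.inRange(h,np.array((0,110,70)),np.array((6,255,255)))|cv2.inRange(h,np.array((170,110,70)),np.array((179,255,255)))|cv2.inRange(h,np.array((22,120,90)),np.array((34,255,255)))
    cs,_=cv2.findContours(k&m,cv2.RETR_EXTERNAL,cv2.CHAIN_APPROX_NONE)
    if not cs: return None
    cc=max(cs,key=cv2.contourArea); (x,y),ra=cv2.minEnclosingCircle(cc); M=cv2.moments(cc)
    return np.round(onz(c,[(x,y),(M['m10']/M['m00'],M['m01']/M['m00'])],z)[:,:2]*1e3,1).tolist(),round(ra,1)
E
python3 - <<'E'
from h import *
for k,xy in dict(red=(.445,.0465),p3=(.441,-.0455),p1=(.548,.058),yel=(.62,.055),p2=(.548,-.0515)).items():
    for f in ['top0.png','scene0.png','w2.png']: print(k,f,canat(f,xy))
for f in ['w2.png','top0.png']:
    im,c=load(f)
    for nm,lo,hi in [('g',(50,60,20),(85,255,255)),('r',(0,150,60),(6,255,255))]:
        for b in blobs(im,lo,hi,100): print(f,nm,np.round(b[:3],1),np.round(onz(c,[b[:2]],.034)*1e3,1))
E
```

```text
red top0.png ([[445.7, 47.1], [445.9, 46.9]], 9.4)
red scene0.png ([[443.1, 45.6], [440.5, 47.2]], 16.1)
red w2.png ([[446.8, 47.7], [446.9, 47.7]], 22.7)
p3 top0.png ([[442.4, -46.0], [442.5, -45.6]], 9.0)
p3 scene0.png ([[439.1, -53.5], [437.2, -53.5]], 12.7)
p3 w2.png ([[443.3, -44.7], [443.4, -44.8]], 22.5)
p1 top0.png ([[547.8, 58.0], [547.7, 57.7]], 8.8)
p1 scene0.png ([[547.5, 57.0], [541.4, 59.3]], 17.5)
p1 w2.png ([[548.4, 58.5], [548.6, 58.4]], 19.9)
yel top0.png ([[620.7, 53.6], [619.8, 55.2]], 10.1)
yel scene0.png ([[621.1, 60.7], [617.7, 62.2]], 14.2)
yel w2.png ([[603.1, 53.5], [596.2, 52.8]], 29.0)
p2 top0.png ([[548.4, -51.6], [548.3, -51.4]], 8.8)
p2 scene0.png ([[546.5, -52.1], [541.5, -51.1]], 17.8)
p2 w2.png ([[552.0, -25.8], [552.9, -26.2]], 14.1)
w2.png g [  46.7  329.  1501.5] [[ 539.7 -195.3   34. ]]
w2.png g [ 242.8  104.5 1487. ] [[352.7  -5.1  34. ]]
w2.png g [ 349.2   85.5 1476.5] [[339.7  73.1  34. ]]
w2.png r [ 10.3 393.5 527.5] [[ 613.7 -254.    34. ]]
w2.png r [ 314.6  233.3 1327.5] [[450.9  47.8  34. ]]
top0.png g [282.4 352.9 208. ] [[337.3  72.6  34. ]]
top0.png g [326.1 345.3 202. ] [[351.   -8.9  34. ]]
top0.png g [428.7 240.7 223.5] [[ 545.1 -205.    34. ]]
top0.png g [467.6 238.9 250.5] [[ 547.8 -279.3   34. ]]
top0.png g [320.  161.3 199. ] [[7.021e+02 4.000e-01 3.400e+01]]
top0.png r [295.5 294.3 231. ] [[446.  48.  34.]]
top0.png r [426.2 200.3 167. ] [[ 623.1 -202.8   34. ]]
top0.png r [464.1 198.1 169.5] [[ 626.7 -275.8   34. ]]
```

Call:
{"name": "jog_arm", "arguments": {
  "targets": [
    [0,0.001,0.04,0],
    [0,0.001,0.08,0],
    [0,0.001,0.12,0],
    [0,0.001,0.147,0],
    [0,0.001,0.147,0]
  ]
}}

```text
time: 9.67
tool_pos: [0.4405, 0.049, 0.0246]
tool_rot: [-0.007, -0.001, 1.0, 0.0]
contact_force: [-0.8, -0.7, -0.4]
gripper_width: 0.85
```

Call:
{"name": "jog_arm", "arguments": {
  "targets": [
    [0,0,0,0],
    [0,0,0,0],
    [0,0,0,0],
    [0,0,0,0],
    [0,0,0,0]
  ],
  "fingers": 0.3
}}

```text
time: 10.08
tool_pos: [0.4492, 0.0475, 0.0345]
tool_rot: [0.003, -0.0, 1.0, 0.0]
contact_force: [-0.7, 2.1, 6.2]
gripper_width: 0.442
```

Call:
{"name": "jog_arm", "arguments": {
  "targets": [
    [0,0,0,0],
    [0,0,0,0]
  ]
}}

```text
time: 10.25
tool_pos: [0.4492, 0.0474, 0.0345]
tool_rot: [0.003, 0.0, 1.0, 0.0]
contact_force: [-0.5, 1.8, 7.0]
gripper_width: 0.437
```

Run:
```python
from h import *
s,p,r=st(); print(np.round(p*1e3,1),s['contact_force'],s['gripper_width'])
im=shot('scene','s1.png'); im=im[150:300,220:420]; cv2.imwrite('pics/s1c.png',cv2.resize(im,None,fx=4,fy=4)[:,:,::-1])
```

```text
[449.2  47.4  34.5] [-0.46764852  1.82841135  7.03404306] 0.43731536853101766
```

View pics/s1c.png

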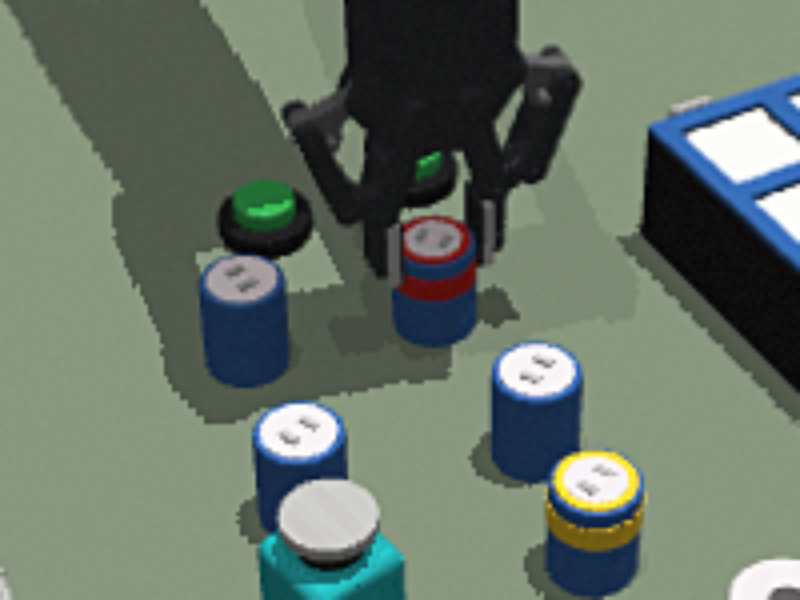

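Call:
{"name": "jog_arm", "arguments": {
  "targets": [
    [0,0,-0.02,0],
    [0,0,-0.05,0],
    [0,0,-0.09,0],
    [0,0,-0.13,0],
    [0,0,-0.17,0]
  ]
}}

```text
time: 10.72
tool_pos: [0.4459, 0.0471, 0.2037]
tool_rot: [0.0, -0.0, 1.0, -0.0]
contact_force: [2.1, -1.1, -1.0]
gripper_width: 0.438
```

Call:
{"name": "jog_arm", "arguments": {
  "targets": [
    [0.016,-0.04,0,0],
    [0.016,-0.08,0,0],
    [0.016,-0.12,0,0],
    [0.016,-0.155,0,0],
    [0.016,-0.172,0,0]
  ]
}}

```text
time: 11.13
tool_pos: [0.4301, -0.1282, 0.2025]
tool_rot: [0.001, 0.002, 1.0, -0.001]
contact_force: [0.9, 0.6, -1.3]
gripper_width: 0.444
```

Call:
{"name": "jog_arm", "arguments": {
  "targets": [
    [0,0,0,0],
    [0,0,0,0],
    [0,0,0,0]
  ]
}}

```text
time: 11.38
tool_pos: [0.4304, -0.1243, 0.2016]
tool_rot: [0.0, -0.0, 1.0, 0.0]
contact_force: [-0.6, -0.1, -1.0]
gripper_width: 0.443
```

Run:
```python
from h import *
s,p,r=st(); print(np.round(p*1e3,1),s['contact_force'],s['gripper_width'],np.round(r.as_matrix(),4).tolist())
im=shot('wrist','w3.png'); _,c=load('w3.png')
for nm,lo,hi in [('g',(50,60,20),(85,255,255)),('r',(0,150,60),(6,255,255))]:
    for b in blobs(im,lo,hi,100): print(nm,np.round(b[:3],1),np.round(onz(c,[b[:2]],.034)*1e3,1))
```

```text
[ 430.4 -124.3  201.6] [-0.63555552 -0.08349697 -1.03081206] 0.44341266006284186 [[-1.0, -0.0003, 0.0004], [-0.0003, 1.0, 0.0003], [-0.0004, 0.0003, -1.0]]
g [155.7 330.1 783. ] [[ 535.9 -273.8   34. ]]
g [ 447.9  127.3 1223. ] [[352.  -14.1  34. ]]
g [ 540.5  113.6 1258.5] [[339.1  63.9  34. ]]
r [ 312.1  319.2 5419. ] [[ 523.3 -124.9   34. ]]
r [313.7 263.9 428.5] [[ 469.1 -123.4   34. ]]
```

View pics/w3.png

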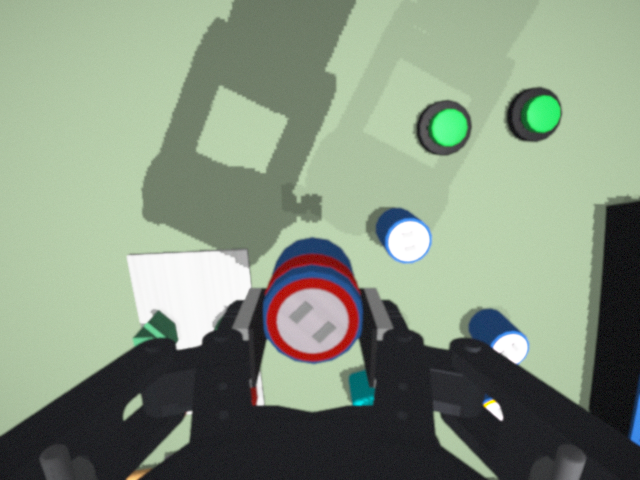

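Call:
{"name": "jog_arm", "arguments": {
  "targets": [
    [0.03,0.01,-0.02,0],
    [0.055,0.02,-0.04,0],
    [0.055,0.02,-0.04,0],
    [0.055,0.02,-0.04,0],
    [0.055,0.02,-0.04,0]
  ]
}}

```text
time: 11.85
tool_pos: [0.3757, -0.1041, 0.2412]
tool_rot: [0.0, -0.001, 1.0, -0.0]
contact_force: [-0.2, -0.2, -2.0]
gripper_width: 0.442
```

Run:
```python
from h import *
s,p,r=st(); print(np.round(p*1e3,1))
im=shot('wrist','w4.png'); _,c=load('w4.png')
for nm,lo,hi in [('g',(50,60,20),(85,255,255)),('r',(0,150,60),(6,255,255))]:
    for b in blobs(im,lo,hi,100): print(nm,np.round(b[:3],1),np.round(onz(c,[b[:2]],.034)*1e3,1))
a=cv2.resize(im[150:390,0:300],None,fx=2.5,fy=2.5,interpolation=cv2.INTER_CUBIC)
t,_=load('top0.png'); b=cv2.resize(t[170:300,390:500],None,fx=5,fy=5,interpolation=cv2.INTER_CUBIC)
cv2.imwrite('pics/g1.png',a[:,:,::-1]); cv2.imwrite('pics/g2.png',b[:,:,::-1])
```

```text
[ 375.7 -104.1  241.2]
g [409.3 185.2 890. ] [[349.3 -12.6  34. ]]
g [491.6 172.2 936.5] [[336.2  66.2  34. ]]
r [ 312.1  319.2 5419.5] [[ 489.2 -104.7   34. ]]
r [312.5 263.5 412.5] [[ 427.7 -104.4   34. ]]
```

View pics/g1.png

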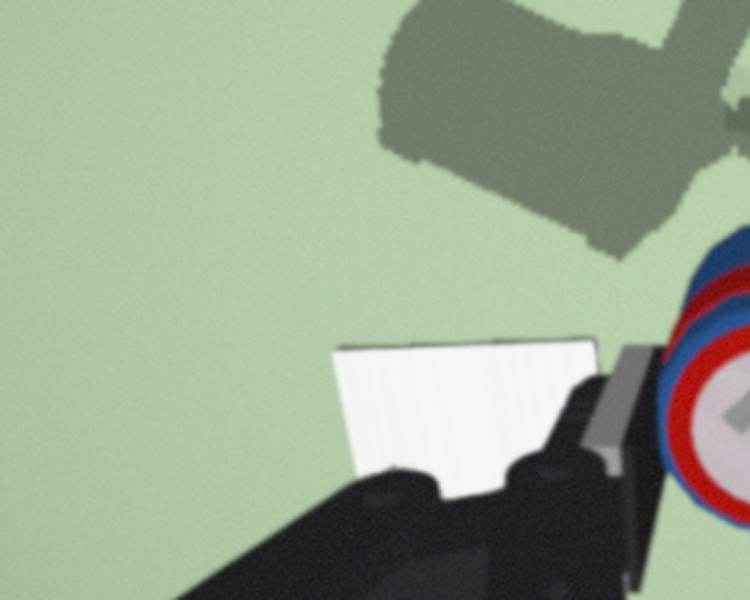

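Run:
```python
from h import *
_,c=load('w4.png'); q=onz(c,[(133.2,288.8),(238,285.6)],.006); print(q*1e3, q.mean(0)*1e3, np.linalg.norm(q[0]-q[1]), np.degrees(np.arctan2(-(q[1]-q[0])[0],(q[1]-q[0])[1])))
```

```text
[[ 467.87507746 -305.72411258    6.        ]
 [ 463.05549511 -186.37456199    6.        ]] [ 465.46528628 -246.04933728    6.        ] 0.11944682331233994 2.312465953217739
```

View pics/g2.png

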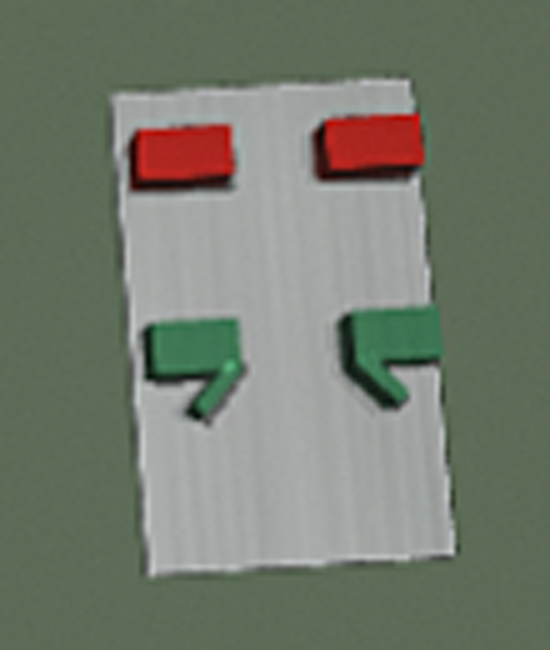

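Run:
```python
from h import *
im,c=load('w4.png')
h=cv2.cvtColor(im,cv2.COLOR_RGB2HSV)
b=max(blobs(im,(0,0,120),(179,60,255),500,(255,270,370,370)),key=lambda b:b[2]); print(b[:3]); 
for z in (.2537,.2567): print(onz(c,[b[:2]],z)*1e3)
```

```text
(312.2147245199052, 320.5419145745658, 3445.5)
[[ 375.83884498 -104.47859191  253.7       ]]
[[ 374.26983944 -104.47711309  256.7       ]]
```

Call:
{"name": "jog_arm", "arguments": {
  "targets": [
    [-0.03,-0.03,0.015,-2.3],
    [-0.055,-0.06,0.03,-2.3],
    [-0.08,-0.09,0.045,-2.3],
    [-0.1,-0.12,0.06,-2.3],
    [-0.118,-0.14,0.08,-2.3]
  ]
}}

```text
time: 12.32
tool_pos: [0.4952, -0.2472, 0.1595]
tool_rot: [-0.0, -0.02, 1.0, -0.0]
contact_force: [0.4, -0.1, -0.8]
gripper_width: 0.444
```

Call:
{"name": "jog_arm", "arguments": {
  "targets": [
    [0,0,0,0],
    [0,0,0,0],
    [0,0,0,0]
  ]
}}

```text
time: 12.57
tool_pos: [0.4932, -0.2441, 0.1601]
tool_rot: [-0.001, -0.02, 1.0, 0.001]
contact_force: [-0.4, 0.7, -1.2]
gripper_width: 0.442
```

Call:
{"name": "jog_arm", "arguments": {
  "targets": [
    [-0.002,-0.001,0.04,0],
    [-0.002,-0.001,0.08,0],
    [-0.002,-0.001,0.105,0],
    [-0.002,-0.001,0.115,0],
    [-0.002,-0.001,0.115,0]
  ]
}}

```text
time: 12.98
tool_pos: [0.4939, -0.2439, 0.0446]
tool_rot: [-0.002, -0.021, 1.0, 0.001]
contact_force: [-0.6, 0.3, -0.8]
gripper_width: 0.439
```

Call:
{"name": "jog_arm", "arguments": {
  "targets": [
    [0,0,0,0],
    [0,0,0.001,0],
    [0,0,0.002,0],
    [0,0,0.003,0],
    [0,0,0.003,0]
  ]
}}

```text
time: 13.4
tool_pos: [0.4962, -0.2461, 0.0446]
tool_rot: [0.001, -0.02, 1.0, -0.001]
contact_force: [-0.5, -0.2, -1.6]
gripper_width: 0.443
```

Call:
{"name": "jog_arm", "arguments": {
  "targets": [
    [0,0,0.001,0],
    [0,0,0.002,0],
    [0,0,0.002,0],
    [0,0,0.002,0]
  ]
}}

```text
time: 13.73
tool_pos: [0.4954, -0.2456, 0.0411]
tool_rot: [-0.0, -0.02, 1.0, 0.0]
contact_force: [0.0, -0.7, -2.2]
gripper_width: 0.442
```

Call:
{"name": "jog_arm", "arguments": {
  "targets": [
    [0,0,0,0],
    [0,0,0,0],
    [0,0,0,0],
    [0,0,0,0],
    [0,0,0,0]
  ],
  "fingers": 0.65
}}

```text
time: 14.15
tool_pos: [0.4956, -0.2458, 0.0415]
tool_rot: [0.0, -0.02, 1.0, -0.0]
contact_force: [0.4, 0.4, -0.6]
gripper_width: 0.651
```

Run:
```python
from h import *
s,p,r=st(); print(np.round(p*1e3,1),s['contact_force'],s['gripper_width'])
im=shot('scene','s2.png'); shot('top','t2.png'); im=im[230:380,100:300]; cv2.imwrite('pics/s2c.png',cv2.resize(im,None,fx=4,fy=4)[:,:,::-1])
for k,xy in dict(p3=(.441,-.0455),p1=(.548,.058),yel=(.62,.055),p2=(.548,-.0515)).items(): print(k,canat('t2.png',xy))
print(canat('s2.png',(.4955,-.245),.056),canat('t2.png',(.4955,-.245),.056))
```

```text
[ 495.6 -245.8   41.5] [ 0.41255942  0.35797013 -0.5920165 ] 0.6511846065097162
p3 ([[441.7, -44.4], [441.7, -44.6]], 16.8)
p1 ([[549.3, 59.1], [557.8, 66.6]], 16.5)
yel ([[621.9, 57.0], [626.7, 58.2]], 16.4)
p2 ([[548.9, -50.3], [559.1, -45.0]], 16.6)
([[492.1, -247.1], [493.0, -247.3]], 10.3) ([[496.5, -244.2], [499.3, -238.9]], 16.6)
```

View pics/s2c.png

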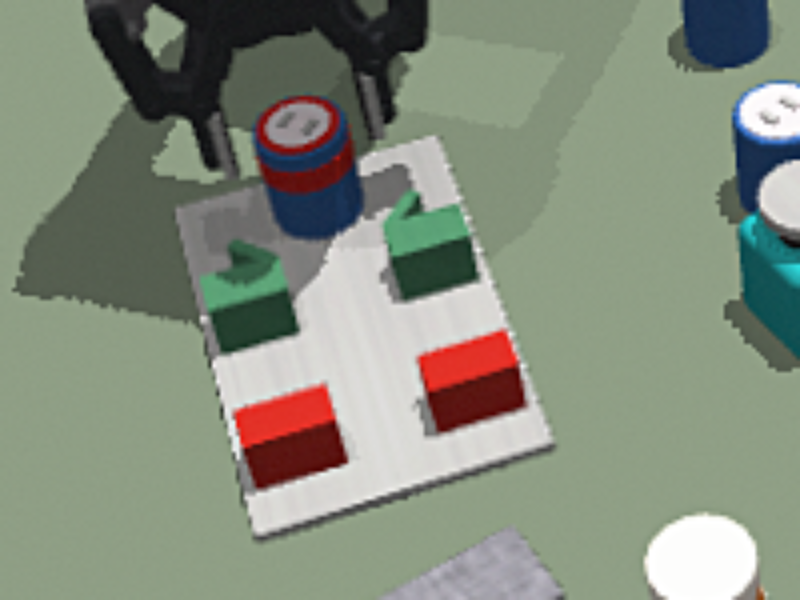

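Call:
{"name": "jog_arm", "arguments": {
  "targets": [
    [0,0,-0.001,0],
    [0,0,-0.001,0],
    [0,0,-0.001,0],
    [0,0,-0.001,0],
    [0,0,-0.001,0]
  ],
  "fingers": 0.3
}}

```text
time: 14.67
tool_pos: [0.496, -0.2459, 0.0429]
tool_rot: [0.0, -0.02, 1.0, -0.0]
contact_force: [0.0, 0.7, 3.3]
gripper_width: 0.438
```

Call:
{"name": "jog_arm", "arguments": {
  "targets": [
    [-0.002,0.0008,0,0],
    [-0.007,0.0008,0,0],
    [-0.013,0.0008,0,0],
    [-0.02,0.0008,0,0],
    [-0.027,0.0008,0,0]
  ]
}}

```text
time: 15.08
tool_pos: [0.5218, -0.2444, 0.0437]
tool_rot: [-0.002, -0.02, 1.0, -0.0]
contact_force: [2.8, -1.7, -0.2]
gripper_width: 0.441
```

Call:
{"name": "jog_arm", "arguments": {
  "targets": [
    [-0.003,0,0,0],
    [-0.007,0,0,0],
    [-0.012,0,0,0],
    [-0.017,0,0,0],
    [-0.017,0,0,0]
  ]
}}

```text
time: 15.5
tool_pos: [0.5402, -0.2437, 0.0433]
tool_rot: [0.0, -0.02, 1.0, -0.001]
contact_force: [-3.2, -0.2, 8.9]
gripper_width: 0.437
```

Call:
{"name": "jog_arm", "arguments": {
  "targets": [
    [-0.003,0,-0.001,0],
    [-0.008,0,-0.001,0],
    [-0.014,0,-0.001,0],
    [-0.02,0,-0.001,0],
    [-0.025,0,-0.001,0]
  ]
}}

```text
time: 15.92
tool_pos: [0.5647, -0.2421, 0.0435]
tool_rot: [-0.0, -0.02, 1.0, -0.0]
contact_force: [-3.3, -0.2, 6.5]
gripper_width: 0.439
```

Call:
{"name": "jog_arm", "arguments": {
  "targets": [
    [-0.006,0,0,0],
    [-0.013,0,0,0],
    [-0.02,0,0,0],
    [-0.027,0,0,0],
    [-0.03,0,0,0]
  ]
}}

```text
time: 16.33
tool_pos: [0.5955, -0.2408, 0.0434]
tool_rot: [0.0, -0.02, 1.0, -0.0]
contact_force: [-5.8, -0.4, 11.4]
gripper_width: 0.44
```

Call:
{"name": "jog_arm", "arguments": {
  "targets": [
    [-0.002,0,0,0],
    [-0.004,0,0,0],
    [-0.005,0,0,0],
    [-0.005,0,0,0]
  ]
}}

```text
time: 16.67
tool_pos: [0.5995, -0.2407, 0.0435]
tool_rot: [-0.0, -0.02, 1.0, -0.0]
contact_force: [-4.9, -0.4, 6.4]
gripper_width: 0.44
```

Call:
{"name": "jog_arm", "arguments": {
  "targets": [
    [-0.001,0,-0.001,0],
    [-0.002,0,-0.001,0],
    [-0.003,0,-0.001,0],
    [-0.003,0,-0.001,0]
  ]
}}

```text
time: 17.0
tool_pos: [0.6024, -0.2402, 0.0436]
tool_rot: [-0.0, -0.02, 1.0, 0.0]
contact_force: [-1.4, -0.6, 0.3]
gripper_width: 0.439
```

Call:
{"name": "jog_arm", "arguments": {
  "targets": [
    [-0.001,0,0,0],
    [-0.002,0,0,0],
    [-0.002,0,0,0]
  ]
}}

```text
time: 17.25
tool_pos: [0.6045, -0.2402, 0.0439]
tool_rot: [0.0, -0.02, 1.0, 0.0]
contact_force: [0.4, -0.1, -1.0]
gripper_width: 0.437
```

Call:
{"name": "jog_arm", "arguments": {
  "targets": [
    [-0.001,0,0,0],
    [-0.002,0,0,0],
    [-0.002,0,0,0]
  ]
}}

```text
time: 17.5
tool_pos: [0.6066, -0.2404, 0.0443]
tool_rot: [0.0, -0.02, 1.0, 0.0]
contact_force: [-0.0, 0.1, -1.3]
gripper_width: 0.436
```

Call:
{"name": "jog_arm", "arguments": {
  "targets": [
    [-0.001,0,0.0006,0],
    [-0.002,0,0.0006,0],
    [-0.002,0,0.0006,0]
  ]
}}

```text
time: 17.75
tool_pos: [0.6086, -0.2403, 0.0437]
tool_rot: [0.0, -0.02, 1.0, -0.0]
contact_force: [0.3, -0.2, -0.9]
gripper_width: 0.437
```

Call:
{"name": "jog_arm", "arguments": {
  "targets": [
    [-0.001,0,0,0],
    [-0.001,0,0,0],
    [-0.001,0,0,0]
  ]
}}

```text
time: 18.0
tool_pos: [0.6094, -0.2402, 0.0437]
tool_rot: [-0.0, -0.02, 1.0, -0.0]
contact_force: [-0.9, 1.5, -1.8]
gripper_width: 0.439
```

Call:
{"name": "jog_arm", "arguments": {
  "targets": [
    [-0.001,0,0,0],
    [-0.001,0,0,0],
    [-0.001,0,0,0]
  ]
}}

```text
time: 18.25
tool_pos: [0.6104, -0.2402, 0.0438]
tool_rot: [-0.0, -0.02, 1.0, -0.0]
contact_force: [0.6, -0.9, -0.8]
gripper_width: 0.435
```

Call:
{"name": "jog_arm", "arguments": {
  "targets": [
    [-0.001,0,0.0003,0],
    [-0.001,0,0.0003,0],
    [-0.001,0,0.0003,0]
  ]
}}

```text
time: 18.5
tool_pos: [0.6115, -0.2403, 0.0436]
tool_rot: [0.0, -0.02, 1.0, -0.0]
contact_force: [0.5, -0.0, -0.4]
gripper_width: 0.439
```

Call:
{"name": "jog_arm", "arguments": {
  "targets": [
    [-0.001,0,0,0],
    [-0.001,0,0,0],
    [-0.001,0,0,0]
  ]
}}

```text
time: 18.75
tool_pos: [0.6126, -0.2402, 0.0435]
tool_rot: [0.0, -0.02, 1.0, -0.0]
contact_force: [-0.1, 0.2, -0.3]
gripper_width: 0.439
```

Run:
```python
from h import *
s,p,r=st(); print(np.round(p*1e3,1),s['contact_force'])
im=shot('scene','s3.png')
im=im[230:380,100:300]; cv2.imwrite('pics/s3c.png',cv2.resize(im,None,fx=4,fy=4)[:,:,::-1])
```

```text
[ 612.6 -240.2   43.5] [-0.06988126  0.1618234  -0.31347697]
```

View pics/s3c.png

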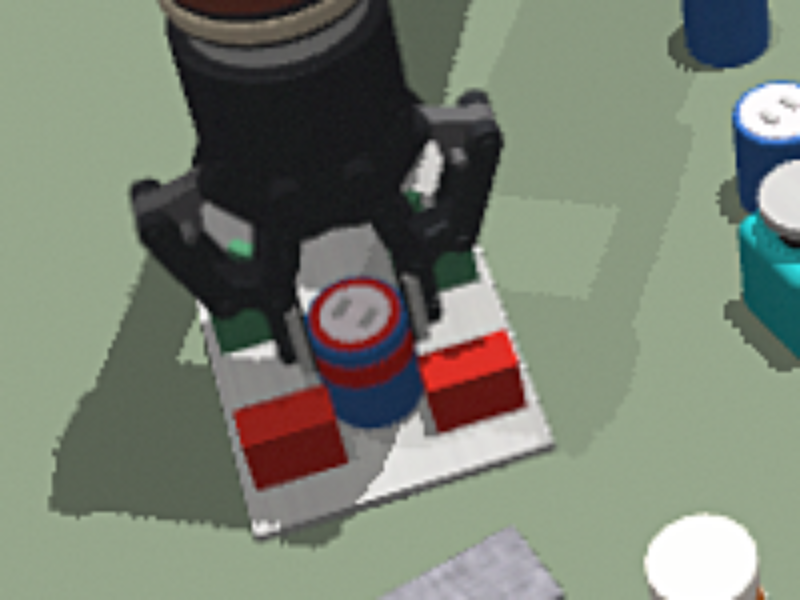

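Run:
```python
from h import *
im,c=load('s3.png')
for lo,hi in [((0,0,120),(179,60,255))]:
    for b in blobs(im,lo,hi,60,(170,295,205,325)): print(np.round(b[:3],1),onz(c,[b[:2]],.056)*1e3)
# outer ring via crop pixel ellipse centre (357,316)
print(onz(c,[(100+357/4,230+316/4)],.056)*1e3)
for x in [(0,0,6),(55,20,34),(75,20,34)]: pass
u=np.array([.9992,.041]);v=np.array([-.041,.9992])
g=lambda x,y,z:[*(np.array([.5604,-.2422])+(x*u+y*v)/1e3),z/1e3]
P=[g(75,18,34),g(75,-18,34),g(55,18,34),g(55,-18,34)]
print((proj(c,P)-[100,230])*4)
```

```text
[184.9 304.5 285.5] [[ 598.47643641 -245.74162408   56.        ]]
[[ 610.08816463 -240.88610195   56.        ]]
[[427.86110702 385.63508499]
 [336.8328629  412.62727004]
 [416.10539019 349.14307153]
 [326.3908637  375.40770983]]
```

Call:
{"name": "jog_arm", "arguments": {
  "targets": [
    [-0.001,0,0,0],
    [-0.001,0,0,0],
    [-0.001,0,0,0]
  ]
}}

```text
time: 19.05
tool_pos: [0.6135, -0.2401, 0.0436]
tool_rot: [0.0, -0.02, 1.0, -0.0]
contact_force: [-0.9, -0.2, 0.4]
gripper_width: 0.443
```

Call:
{"name": "jog_arm", "arguments": {
  "targets": [
    [-0.001,0,0,0],
    [-0.001,0,0,0],
    [-0.001,0,0,0]
  ]
}}

```text
time: 19.3
tool_pos: [0.6143, -0.2401, 0.0436]
tool_rot: [-0.0, -0.02, 1.0, -0.0]
contact_force: [-1.2, -0.9, 2.3]
gripper_width: 0.439
```

Call:
{"name": "jog_arm", "arguments": {
  "targets": [
    [-0.001,0,0,0],
    [-0.001,0,0,0],
    [-0.001,0,0,0]
  ]
}}

```text
time: 19.55
tool_pos: [0.615, -0.2401, 0.0437]
tool_rot: [-0.001, -0.02, 1.0, 0.0]
contact_force: [-5.2, -0.1, 4.4]
gripper_width: 0.441
```

Call:
{"name": "jog_arm", "arguments": {
  "targets": [
    [-0.001,0,0,0],
    [-0.001,0,0,0],
    [-0.001,0,0,0]
  ]
}}

```text
time: 19.8
tool_pos: [0.6154, -0.2401, 0.0438]
tool_rot: [-0.001, -0.02, 1.0, 0.0]
contact_force: [-7.8, -0.2, 6.9]
gripper_width: 0.44
```

Run:
```python
from h import *
s,p,r=st(); print(np.round(p*1e3,1),s['contact_force'])
im=shot('scene','s4.png'); _,c=load('s4.png')
# red ring blob (includes band): take crop
cr=cv2.resize(im[280:360,150:250],None,fx=8,fy=8,interpolation=cv2.INTER_CUBIC)
u=np.array([.9992,.041]);v=np.array([-.041,.9992])
g=lambda x,y,z:[*(np.array([.5604,-.2422])+(x*u+y*v)/1e3),z/1e3]
def dr(P,col):
    q=((proj(c,P)-[150,280])*8+3.5).astype(np.int32); cv2.polylines(cr,[q],True,col,1)
for y0,y1 in [(18,50),(-18,-50)]: dr([g(55,y0,34),g(75,y0,34),g(75,y1,34),g(55,y1,34)],(255,255,0))
t=np.linspace(0,6.28,60)
for z in (56,6): dr([g(46.3+20*np.cos(a),20*np.sin(a),z) for a in t],(0,255,255)); dr([g(54+20*np.cos(a),20*np.sin(a),z) for a in t],(255,0,255))
cv2.imwrite('pics/s4c.png',cr[:,:,::-1])
```

```text
[ 615.4 -240.1   43.8] [-7.81467656 -0.18216906  6.89183994]
```

View pics/s4c.png

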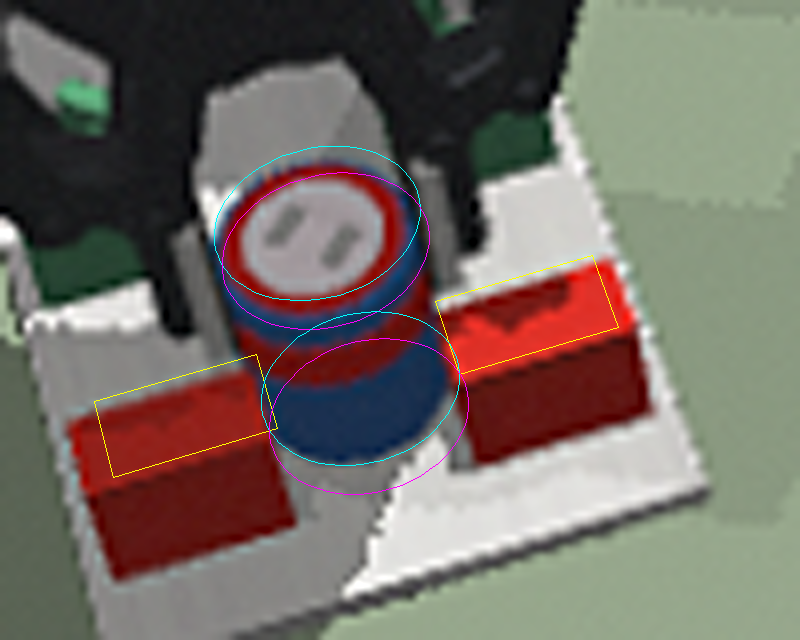

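Call:
{"name": "jog_arm", "arguments": {
  "targets": [
    [0.002,0,0,0],
    [0.002,0,0,0],
    [0.002,0,0,0]
  ]
}}

```text
time: 20.1
tool_pos: [0.6145, -0.2401, 0.0435]
tool_rot: [0.0, -0.02, 1.0, -0.0]
contact_force: [-2.8, -2.0, 3.0]
gripper_width: 0.439
```

Call:
{"name": "jog_arm", "arguments": {
  "targets": [
    [0.002,0,0,0],
    [0.004,0,0,0],
    [0.004,0,0,0],
    [0.004,0,0,0],
    [0.004,0,0,0]
  ],
  "fingers": 0.65
}}

```text
time: 20.52
tool_pos: [0.6106, -0.2402, 0.0434]
tool_rot: [0.0, -0.02, 1.0, -0.0]
contact_force: [0.8, 0.5, -0.9]
gripper_width: 0.654
```

Call:
{"name": "jog_arm", "arguments": {
  "targets": [
    [0,0,0,0],
    [0,0,0,0],
    [0,0,0,0],
    [0,0,0,0],
    [0,0,0,0]
  ],
  "fingers": 0.3
}}

```text
time: 20.93
tool_pos: [0.6108, -0.2404, 0.0439]
tool_rot: [0.0, -0.02, 1.0, -0.0]
contact_force: [0.5, 0.0, 2.0]
gripper_width: 0.441
```

Call:
{"name": "jog_arm", "arguments": {
  "targets": [
    [0,0,0,0],
    [0,0,-0.02,0],
    [0,0,-0.05,0],
    [0,0,-0.09,0],
    [0,0,-0.09,0]
  ]
}}

```text
time: 21.35
tool_pos: [0.6144, -0.2423, 0.1422]
tool_rot: [0.006, -0.02, 1.0, -0.003]
contact_force: [1.6, -0.9, 1.0]
gripper_width: 0.435
```

Call:
{"name": "jog_arm", "arguments": {
  "targets": [
    [0,0,0,0],
    [0,0,0,0]
  ]
}}

```text
time: 21.52
tool_pos: [0.6099, -0.24, 0.1327]
tool_rot: [-0.001, -0.02, 1.0, 0.0]
contact_force: [-0.8, 0.3, -1.9]
gripper_width: 0.436
```

Run:
```python
from h import *
s,p,r=st(); print(np.round(p*1e3,1),s['contact_force'],s['gripper_width'])
im=shot('wrist','w5.png'); _,c=load('w5.png')
b=max(blobs(im,(0,0,120),(179,60,255),500,(255,270,370,370)),key=lambda b:b[2]); print(b[:3], cv2.fitEllipse(b[3])); 
print(onz(c,[b[:2]],p[2]+.013)*1e3)
cv2.imwrite('pics/w5c.png',im[200:440,200:440][:,:,::-1])
```

```text
[ 609.9 -240.   132.7] [-0.79177688  0.25350825 -1.9171185 ] 0.4357449452804416
(312.24273350342685, 312.6157886837761, 3331.5) ((312.2396240234375, 312.62078857421875), (61.97145080566406, 68.4804916381836), 91.5878677368164)
[[ 606.4449792  -240.58101951  145.7356289 ]]
```

View pics/w5c.png

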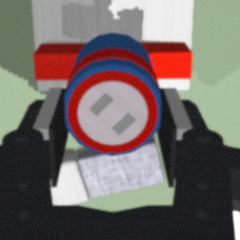

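Call:
{"name": "jog_arm", "arguments": {
  "targets": [
    [0,0,-0.02,2.3],
    [0,0,-0.02,2.3],
    [0,0,-0.02,2.3]
  ]
}}

```text
time: 21.82
tool_pos: [0.6104, -0.2402, 0.1527]
tool_rot: [-0.0, -0.001, 1.0, 0.0]
contact_force: [0.1, 0.1, -1.0]
gripper_width: 0.431
```

Call:
{"name": "jog_arm", "arguments": {
  "targets": [
    [-0.004,0.035,0,0],
    [-0.008,0.072,0,0],
    [-0.012,0.11,0,0],
    [-0.016,0.148,0,0],
    [-0.02,0.186,0,0]
  ]
}}

```text
time: 22.23
tool_pos: [0.6293, -0.0525, 0.1513]
tool_rot: [-0.001, -0.0, 1.0, 0.0]
contact_force: [0.2, -0.4, -2.1]
gripper_width: 0.438
```

Call:
{"name": "jog_arm", "arguments": {
  "targets": [
    [0,0.038,0,0],
    [0,0.076,0,0],
    [0,0.114,0,0],
    [0,0.152,0,0],
    [0,0.19,0,0]
  ]
}}

```text
time: 22.65
tool_pos: [0.6291, 0.1375, 0.1513]
tool_rot: [-0.001, -0.001, 1.0, -0.0]
contact_force: [0.6, 0.6, -1.4]
gripper_width: 0.439
```

Call:
{"name": "jog_arm", "arguments": {
  "targets": [
    [0,0.038,0,0],
    [0,0.07,0,0],
    [0,0.099,0,0],
    [0,0.099,0,0],
    [0,0.099,0,0]
  ]
}}

```text
time: 23.07
tool_pos: [0.6291, 0.236, 0.1512]
tool_rot: [-0.001, -0.002, 1.0, -0.001]
contact_force: [0.1, -0.5, -1.8]
gripper_width: 0.437
```

Run:
```python
from h import *
s,p,r=st(); print(np.round(p*1e3,1),s['contact_force'],s['gripper_width'],s['tool_rot'])
im=shot('wrist','w6.png'); _,c=load('w6.png')
b=max(blobs(im,(0,0,120),(179,60,255),500,(262,270,362,360)),key=lambda b:b[2]); print(b[:3]); print(onz(c,[b[:2]],p[2]+.012)*1e3-p*1e3)
for z in [.064]:
  for b in blobs(im,(0,0,150),(179,60,255),300): print(np.round(b[:3]),np.round(onz(c,[b[:2]],z)*1e3,1))
```

```text
[629.1 236.  151.2] [ 0.13163973 -0.50825681 -1.76146717] 0.43678744484190735 [-1.39844429e-03 -1.81838069e-03  9.99997215e-01 -5.54086030e-04]
(312.11534926470586, 312.890727124183, 3264.0)
[[-2.81058294 -0.42180873 12.        ]]
[ 155.  311. 2298.] [[675.3 126.8  64. ]]
[ 57. 230. 938.] [[617.5  65.2  64. ]]
[328. 217. 626.] [[608.7 245.7  64. ]]
[ 406.  231. 5030.] [[617.4 295.8  64. ]]
[ 298.  149. 5833.] [[566.6 226.6  64. ]]
[  45.  124. 1776.] [[549.3  68.2  64. ]]
[ 397.  135. 6159.] [[558.  286.6  64. ]]
[ 386.   36. 5886.] [[502.6 277.2  64. ]]
[ 280.   46. 6914.] [[508.5 216.7  64. ]]
```

Call:
{"name": "jog_arm", "arguments": {
  "targets": [
    [0,0,0.025,0],
    [0,0,0.038,0],
    [0,0,0.046,0],
    [0,0,0.052,0],
    [0,0,0.057,0]
  ]
}}

```text
time: 23.53
tool_pos: [0.6302, 0.234, 0.0958]
tool_rot: [-0.0, 0.0, 1.0, -0.0]
contact_force: [0.0, 0.3, 0.8]
gripper_width: 0.438
```

Call:
{"name": "jog_arm", "arguments": {
  "targets": [
    [0,0,0.005,0],
    [0,0,0.01,0],
    [0,0,0.016,0],
    [0,0,0.02,0],
    [0,0,0.02,0]
  ]
}}

```text
time: 23.95
tool_pos: [0.6295, 0.2346, 0.075]
tool_rot: [-0.001, -0.0, 1.0, -0.0]
contact_force: [-0.4, -0.0, -1.0]
gripper_width: 0.439
```

Call:
{"name": "jog_arm", "arguments": {
  "targets": [
    [0,0,0.0015,0],
    [0,0,0.003,0],
    [0,0,0.003,0]
  ]
}}

```text
time: 24.2
tool_pos: [0.6303, 0.2348, 0.0733]
tool_rot: [0.0, -0.0, 1.0, -0.0]
contact_force: [0.1, 0.6, -1.7]
gripper_width: 0.436
```

Call:
{"name": "jog_arm", "arguments": {
  "targets": [
    [0,0,0,0],
    [0,0,0,0],
    [0,0,0,0],
    [0,0,0,0],
    [0,0,0,0]
  ],
  "fingers": 0.85
}}

```text
time: 24.62
tool_pos: [0.6305, 0.2348, 0.0738]
tool_rot: [0.0, -0.0, 1.0, 0.0]
contact_force: [0.4, -0.6, 0.1]
gripper_width: 0.85
```

Call:
{"name": "jog_arm", "arguments": {
  "targets": [
    [0,0,-0.03,0],
    [0,0,-0.07,0],
    [0,0,-0.11,0],
    [0,0,-0.11,0],
    [0,0,-0.11,0]
  ]
}}

```text
time: 25.03
tool_pos: [0.6327, 0.2353, 0.1886]
tool_rot: [0.004, -0.0, 1.0, 0.001]
contact_force: [-0.1, 0.6, -1.5]
gripper_width: 0.851
```

Run:
```python
from h import *
s,p,r=st(); print(np.round(p*1e3,1),s['contact_force'],s['gripper_width'])
im=shot('top','t3.png'); _,c=load('t3.png'); i=shot('scene','s5.png')
a=cv2.resize(im[170:330,130:310],(400,356),interpolation=cv2.INTER_CUBIC); b=cv2.resize(i[150:310,360:540],(400,356),interpolation=cv2.INTER_CUBIC)
cv2.imwrite('pics/c5.png',np.hstack([a,b])[:,:,::-1])
for k,xy in dict(p3=(.441,-.0455),p1=(.548,.058),yel=(.62,.055),p2=(.548,-.0515)).items(): print(k,canat('t3.png',xy))
```

```text
[632.7 235.3 188.6] [-0.13522967  0.55410099 -1.49770294] 0.851200962054811
p3 ([[441.7, -44.4], [441.7, -44.6]], 16.8)
p1 ([[547.5, 58.2], [547.6, 57.7]], 8.9)
yel ([[625.9, 53.0], [628.2, 53.1]], 15.0)
p2 ([[548.9, -50.3], [557.0, -44.4]], 16.6)
```

View pics/c5.png

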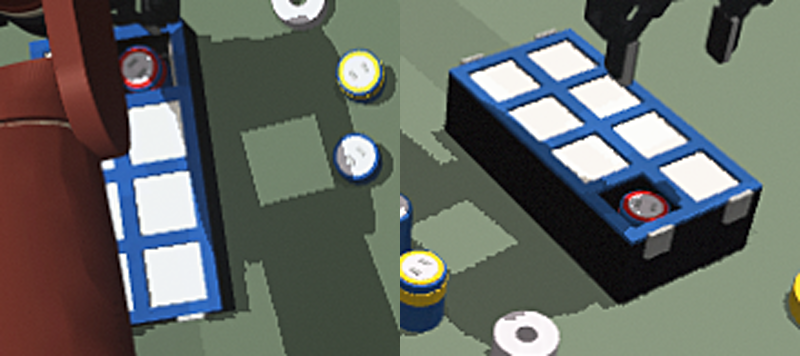

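Call:
{"name": "jog_arm", "arguments": {
  "targets": [
    [0.005,-0.036,0,0],
    [0.0105,-0.072,0,0],
    [0.0105,-0.11,0,0],
    [0.0105,-0.147,0,0],
    [0.0105,-0.18,0,0]
  ]
}}

```text
time: 25.55
tool_pos: [0.6181, 0.0529, 0.1807]
tool_rot: [-0.002, -0.0, 1.0, -0.0]
contact_force: [0.3, -0.3, -0.5]
gripper_width: 0.854
```

Call:
{"name": "jog_arm", "arguments": {
  "targets": [
    [0,0,0,0],
    [0,0,0,0],
    [0,0,0,0]
  ]
}}

```text
time: 25.8
tool_pos: [0.619, 0.0551, 0.1816]
tool_rot: [-0.001, 0.0, 1.0, 0.0]
contact_force: [-0.7, 1.3, 0.9]
gripper_width: 0.852
```

```bash
sed -i 's/np.array((0,0,110)),np.array((179,70,255))/np.array((0,0,100)),np.array((179,35,255))/' h.py
python3 - <<'E'
from h import *
s,p,r=st(); print(np.round(p*1e3,1),s['gripper_width'])
shot('wrist','w7.png')
for f in ['t3.png','s5.png','w7.png']:
  for k,xy in dict(yel=(.62,.055),p1=(.548,.058),p3=(.441,-.0455),p2=(.548,-.0515)).items(): print(f,k,canat(f,xy))
E
```

```text
[619.   55.1 181.6] 0.8515927130328347
t3.png yel ([[617.2, 55.5], [619.7, 55.2]], 10.2)
t3.png p1 ([[547.4, 57.6], [547.3, 57.7]], 8.7)
t3.png p3 ([[442.6, -45.7], [442.5, -45.6]], 8.9)
t3.png p2 ([[547.9, -51.6], [547.9, -51.3]], 8.6)
s5.png yel ([[618.4, 55.4], [619.9, 55.1]], 10.5)
s5.png p1 ([[547.7, 57.7], [548.1, 57.3]], 9.1)
s5.png p3 ([[441.7, -46.6], [442.9, -46.0]], 8.7)
s5.png p2 ([[548.0, -51.9], [548.7, -51.9]], 9.2)
w7.png yel ([[621.5, 56.0], [621.1, 55.8]], 23.0)
w7.png p1 ([[548.8, 58.6], [548.7, 58.6]], 23.2)
w7.png p3 ([[456.0, -45.1], [457.5, -45.1]], 14.5)
w7.png p2 ([[549.5, -51.0], [549.4, -50.5]], 23.5)
```

Call:
{"name": "jog_arm", "arguments": {
  "targets": [
    [-0.0012,0,0.04,0],
    [-0.0012,0,0.08,0],
    [-0.0012,0,0.12,0],
    [-0.0012,0,0.147,0],
    [-0.0012,0,0.147,0]
  ]
}}

```text
time: 26.27
tool_pos: [0.6147, 0.0565, 0.028]
tool_rot: [-0.007, -0.001, 1.0, 0.0]
contact_force: [-1.7, 0.5, -1.2]
gripper_width: 0.846
```

Call:
{"name": "jog_arm", "arguments": {
  "targets": [
    [0,0,0,0],
    [0,0,0,0],
    [0,0,0,0],
    [0,0,0,0],
    [0,0,0,0]
  ]
}}

```text
time: 26.68
tool_pos: [0.6227, 0.0549, 0.0389]
tool_rot: [0.002, -0.0, 1.0, -0.0]
contact_force: [-0.0, 0.6, -0.2]
gripper_width: 0.853
```

Call:
{"name": "jog_arm", "arguments": {
  "targets": [
    [0,0,0,0],
    [0,0,0,0],
    [0,0,0,0],
    [0,0,0,0],
    [0,0,0,0]
  ],
  "fingers": 0.3
}}

```text
time: 27.1
tool_pos: [0.6216, 0.0548, 0.0374]
tool_rot: [0.001, -0.0, 1.0, 0.0]
contact_force: [-1.9, 1.1, 5.9]
gripper_width: 0.439
```

Call:
{"name": "jog_arm", "arguments": {
  "targets": [
    [0,0,-0.02,0],
    [0,0,-0.05,0],
    [0,0,-0.085,0],
    [0,0,-0.12,0],
    [0,0,-0.12,0]
  ]
}}

```text
time: 27.52
tool_pos: [0.6254, 0.0546, 0.1651]
tool_rot: [0.007, -0.0, 1.0, -0.0]
contact_force: [1.8, 0.6, 0.8]
gripper_width: 0.442
```

Call:
{"name": "jog_arm", "arguments": {
  "targets": [
    [0,0,0,0],
    [0,0,0,0],
    [0,0,0,0]
  ]
}}

```text
time: 27.77
tool_pos: [0.6195, 0.0548, 0.1537]
tool_rot: [-0.002, -0.0, 1.0, 0.0]
contact_force: [-0.4, 0.1, -1.2]
gripper_width: 0.436
```

```bash
cat >> h.py <<'E'
def held(fn,dz):
    s,p,r=st(); im=shot('wrist',fn); _,c=load(fn)
    b=max(blobs(im,(0,0,120),(179,60,255),500,(262,270,362,360)),key=lambda b:b[2])
    print('tcp',np.round(p*1e3,1),'off',np.round(onz(c,[b[:2]],p[2]+dz)*1e3-p*1e3,1),'grip',round(s['gripper_width'],3),'F',np.round(s['contact_force'],1),b[2])
E
python3 -c "
from h import *
held('w8.png',.0155)"
```

```text
tcp [619.5  54.8 153.7] off [[-1.3 -0.5 15.5]] grip 0.436 F [-0.4  0.1 -1.2] 3272.0
```

Call:
{"name": "jog_arm", "arguments": {
  "targets": [
    [0.014,-0.033,0,0],
    [0.029,-0.069,0,0],
    [0.044,-0.105,0,0],
    [0.059,-0.141,0,0],
    [0.074,-0.177,0,0]
  ]
}}

```text
time: 28.23
tool_pos: [0.5452, -0.1232, 0.1544]
tool_rot: [-0.002, -0.0, 1.0, 0.001]
contact_force: [1.0, -0.0, -1.6]
gripper_width: 0.437
```

Call:
{"name": "jog_arm", "arguments": {
  "targets": [
    [0.015,-0.036,0,-2.3],
    [0.03,-0.072,0,-2.3],
    [0.042,-0.1,0,-2.3],
    [0.0505,-0.1227,0,-2.3],
    [0.0505,-0.1227,0,-2.3]
  ]
}}

```text
time: 28.65
tool_pos: [0.4942, -0.2482, 0.1546]
tool_rot: [-0.002, -0.018, 1.0, 0.0]
contact_force: [0.4, 0.6, -1.6]
gripper_width: 0.438
```

Call:
{"name": "jog_arm", "arguments": {
  "targets": [
    [0,0,0.03,0],
    [0,0,0.06,0],
    [0,0,0.085,0],
    [0,0,0.1,0],
    [0,0,0.1,0]
  ]
}}

```text
time: 29.07
tool_pos: [0.4929, -0.2418, 0.0503]
tool_rot: [-0.005, -0.02, 1.0, 0.003]
contact_force: [-0.4, 0.1, -1.9]
gripper_width: 0.438
```

Call:
{"name": "jog_arm", "arguments": {
  "targets": [
    [0,0,0,0],
    [0,0,0,0],
    [0,0,0,0]
  ]
}}

```text
time: 29.32
tool_pos: [0.4978, -0.2454, 0.0581]
tool_rot: [0.001, -0.02, 1.0, -0.001]
contact_force: [0.1, -0.1, -0.9]
gripper_width: 0.441
```

Call:
{"name": "jog_arm", "arguments": {
  "targets": [
    [0,0,0.003,0],
    [0,0,0.006,0],
    [0,0,0.008,0],
    [0,0,0.009,0],
    [0,0,0.009,0]
  ]
}}

```text
time: 29.73
tool_pos: [0.4963, -0.2448, 0.0471]
tool_rot: [-0.0, -0.02, 1.0, 0.0]
contact_force: [-0.9, -0.2, -0.1]
gripper_width: 0.439
```

Call:
{"name": "jog_arm", "arguments": {
  "targets": [
    [0,0,0,0],
    [0,0,0.0005,0],
    [0,0,0.0005,0]
  ]
}}

```text
time: 29.98
tool_pos: [0.4966, -0.245, 0.0469]
tool_rot: [0.0, -0.02, 1.0, 0.0]
contact_force: [-0.0, 1.0, 0.2]
gripper_width: 0.44
```

Call:
{"name": "jog_arm", "arguments": {
  "targets": [
    [0,0,0.001,0],
    [0,0,0.002,0],
    [0,0,0.003,0],
    [0,0,0.003,0]
  ]
}}

```text
time: 30.32
tool_pos: [0.4964, -0.2448, 0.0436]
tool_rot: [-0.0, -0.02, 1.0, 0.0]
contact_force: [-0.8, 0.1, -1.1]
gripper_width: 0.44
```

Call:
{"name": "jog_arm", "arguments": {
  "targets": [
    [0,0,0.0005,0],
    [0,0,0.0005,0],
    [0,0,0.0005,0]
  ]
}}

```text
time: 30.57
tool_pos: [0.4967, -0.245, 0.0435]
tool_rot: [0.0, -0.02, 1.0, -0.0]
contact_force: [-0.7, 0.5, -1.7]
gripper_width: 0.439
```

Call:
{"name": "jog_arm", "arguments": {
  "targets": [
    [0,0,0,0],
    [0,0,0,0],
    [0,0,0,0],
    [0,0,-0.001,0],
    [0,0,-0.001,0]
  ],
  "fingers": 0.65
}}

```text
time: 30.98
tool_pos: [0.4968, -0.2451, 0.0448]
tool_rot: [0.0, -0.02, 1.0, -0.0]
contact_force: [-0.0, 0.7, -0.0]
gripper_width: 0.65
```

```bash
python3 -c "
from h import *
held('w9.png',.0125)
print(canat('w9.png',(.4965,-.245),.056))"
```

```text
tcp [ 496.8 -245.1   44.8] off [[-0.9  0.7 12.5]] grip 0.65 F [-0.   0.7 -0. ] 3207.0
([[492.6, -245.3], [494.3, -245.5]], 74.6)
```

Call:
{"name": "jog_arm", "arguments": {
  "targets": [
    [0,0,0,0],
    [0,0,0,0],
    [0,0,0,0],
    [0,0,0,0],
    [0,0,0,0]
  ],
  "fingers": 0.3
}}

```text
time: 31.45
tool_pos: [0.4969, -0.2451, 0.045]
tool_rot: [0.0, -0.02, 1.0, -0.0]
contact_force: [-0.6, 1.0, 4.4]
gripper_width: 0.44
```

Call:
{"name": "jog_arm", "arguments": {
  "targets": [
    [-0.002,0,-0.001,0],
    [-0.007,0,-0.001,0],
    [-0.013,0,-0.001,0],
    [-0.02,0,-0.001,0],
    [-0.027,0,-0.001,0]
  ]
}}

```text
time: 31.87
tool_pos: [0.5238, -0.244, 0.0456]
tool_rot: [-0.001, -0.02, 1.0, -0.0]
contact_force: [0.6, -0.7, 0.0]
gripper_width: 0.439
```

Call:
{"name": "jog_arm", "arguments": {
  "targets": [
    [-0.003,0,0,0],
    [-0.007,0,0,0],
    [-0.012,0,0,0],
    [-0.017,0,0,0],
    [-0.017,0,0,0]
  ]
}}

```text
time: 32.28
tool_pos: [0.5416, -0.2431, 0.0453]
tool_rot: [0.001, -0.02, 1.0, -0.0]
contact_force: [0.9, 0.4, -1.0]
gripper_width: 0.435
```

Call:
{"name": "jog_arm", "arguments": {
  "targets": [
    [-0.003,0,0.0005,0],
    [-0.008,0,0.0005,0],
    [-0.014,0,0.0005,0],
    [-0.02,0,0.0005,0],
    [-0.025,0,0.0005,0]
  ]
}}

```text
time: 32.7
tool_pos: [0.5658, -0.2422, 0.0452]
tool_rot: [-0.0, -0.02, 1.0, -0.0]
contact_force: [-8.4, 1.2, 13.6]
gripper_width: 0.438
```

Call:
{"name": "jog_arm", "arguments": {
  "targets": [
    [-0.006,0,0,0],
    [-0.013,0,0,0],
    [-0.02,0,0,0],
    [-0.027,0,0,0],
    [-0.031,0,0,0]
  ]
}}

```text
time: 33.12
tool_pos: [0.5977, -0.241, 0.0453]
tool_rot: [0.001, -0.02, 1.0, -0.0]
contact_force: [0.3, -1.2, -1.7]
gripper_width: 0.436
```

Call:
{"name": "jog_arm", "arguments": {
  "targets": [
    [-0.001,0,0,0],
    [-0.003,0,0,0],
    [-0.005,0,0,0],
    [-0.005,0,0,0]
  ]
}}

```text
time: 33.45
tool_pos: [0.6018, -0.2408, 0.045]
tool_rot: [0.0, -0.02, 1.0, -0.0]
contact_force: [-1.9, 0.4, 6.2]
gripper_width: 0.435
```

Call:
{"name": "jog_arm", "arguments": {
  "targets": [
    [-0.001,0,0,0],
    [-0.002,0,0,0],
    [-0.002,0,0,0]
  ]
}}

```text
time: 33.7
tool_pos: [0.603, -0.2407, 0.0452]
tool_rot: [-0.001, -0.02, 1.0, 0.0]
contact_force: [-3.9, -0.3, 6.4]
gripper_width: 0.435
```

Call:
{"name": "jog_arm", "arguments": {
  "targets": [
    [-0.001,0,0,0],
    [-0.001,0,0,0],
    [-0.001,0,0,0]
  ]
}}

```text
time: 33.95
tool_pos: [0.6046, -0.2406, 0.0451]
tool_rot: [0.0, -0.02, 1.0, -0.0]
contact_force: [-2.7, -0.1, 5.0]
gripper_width: 0.435
```

Call:
{"name": "jog_arm", "arguments": {
  "targets": [
    [-0.001,0,0,0],
    [-0.001,0,0,0],
    [-0.001,0,0,0]
  ]
}}

```text
time: 34.2
tool_pos: [0.6052, -0.2406, 0.0452]
tool_rot: [-0.001, -0.02, 1.0, 0.0]
contact_force: [-4.0, -0.0, 5.7]
gripper_width: 0.44
```

Call:
{"name": "jog_arm", "arguments": {
  "targets": [
    [-0.001,0,-0.0003,0],
    [-0.001,0,-0.0003,0],
    [-0.001,0,-0.0003,0]
  ]
}}

```text
time: 34.45
tool_pos: [0.6066, -0.2405, 0.0451]
tool_rot: [0.0, -0.02, 1.0, -0.0]
contact_force: [-1.6, 0.4, 3.2]
gripper_width: 0.44
```

Call:
{"name": "jog_arm", "arguments": {
  "targets": [
    [-0.001,0,0,0],
    [-0.001,0,0,0],
    [-0.001,0,0,0]
  ]
}}

```text
time: 34.7
tool_pos: [0.6072, -0.2405, 0.0452]
tool_rot: [-0.0, -0.02, 1.0, 0.0]
contact_force: [-3.3, 0.2, 4.4]
gripper_width: 0.436
```

Call:
{"name": "jog_arm", "arguments": {
  "targets": [
    [-0.001,0,0,0],
    [-0.001,0,0,0],
    [-0.001,0,0,0]
  ]
}}

```text
time: 34.95
tool_pos: [0.6086, -0.2404, 0.0451]
tool_rot: [0.0, -0.02, 1.0, 0.0]
contact_force: [-1.6, -0.4, 2.7]
gripper_width: 0.432
```

```bash
python3 -c "
from h import *
held('w10.png',.011)"
```

```text
tcp [ 608.6 -240.4   45.1] off [[ 0.1 -0.5 11. ]] grip 0.432 F [-1.6 -0.4  2.7] 3184.5
```

Call:
{"name": "jog_arm", "arguments": {
  "targets": [
    [-0.001,0,0,0],
    [-0.001,0,0,0],
    [-0.001,0,0,0]
  ]
}}

```text
time: 35.25
tool_pos: [0.6092, -0.2404, 0.0452]
tool_rot: [-0.0, -0.02, 1.0, 0.0]
contact_force: [-3.4, 0.0, 4.8]
gripper_width: 0.436
```

Call:
{"name": "jog_arm", "arguments": {
  "targets": [
    [-0.001,0,0,0],
    [-0.001,0,0,0],
    [-0.001,0,0,0]
  ]
}}

```text
time: 35.5
tool_pos: [0.6098, -0.2404, 0.0453]
tool_rot: [-0.001, -0.02, 1.0, 0.0]
contact_force: [-5.6, -0.1, 6.8]
gripper_width: 0.436
```

Call:
{"name": "jog_arm", "arguments": {
  "targets": [
    [-0.001,0,0,0],
    [-0.001,0,0,0],
    [-0.001,0,0,0]
  ]
}}

```text
time: 35.75
tool_pos: [0.6104, -0.2404, 0.0455]
tool_rot: [-0.002, -0.02, 1.0, 0.0]
contact_force: [-7.6, -0.2, 8.8]
gripper_width: 0.435
```

```bash
python3 -c "
from h import *
held('w11.png',.011)"
```

```text
tcp [ 610.4 -240.4   45.5] off [[ 0.2 -0.5 11. ]] grip 0.435 F [-7.6 -0.2  8.8] 3126.0
```

Call:
{"name": "jog_arm", "arguments": {
  "targets": [
    [-0.001,0,0,0],
    [-0.001,0,0,0],
    [-0.001,0,0,0]
  ]
}}

```text
time: 36.05
tool_pos: [0.6108, -0.2404, 0.0456]
tool_rot: [-0.002, -0.02, 1.0, 0.0]
contact_force: [-9.0, -0.5, 10.1]
gripper_width: 0.438
```

Call:
{"name": "jog_arm", "arguments": {
  "targets": [
    [0.001,0,0,0],
    [0.002,0,0,0],
    [0.002,0,0,0]
  ]
}}

```text
time: 36.3
tool_pos: [0.61, -0.2405, 0.0453]
tool_rot: [-0.001, -0.02, 1.0, -0.0]
contact_force: [-5.2, -0.5, 6.1]
gripper_width: 0.437
```

Call:
{"name": "jog_arm", "arguments": {
  "targets": [
    [0.001,0,0,0],
    [0.001,0,0,0],
    [0.001,0,0,0],
    [0.001,0,0,0],
    [0.001,0,0,0]
  ],
  "fingers": 0.65
}}

```text
time: 36.72
tool_pos: [0.6096, -0.2402, 0.045]
tool_rot: [0.0, -0.02, 1.0, 0.0]
contact_force: [-0.1, 0.4, 0.8]
gripper_width: 0.651
```

```bash
python3 -c "
from h import *
held('w12.png',.0115)"
```

```text
tcp [ 609.6 -240.2   45. ] off [[-1.6 -0.3 11.5]] grip 0.651 F [-0.1  0.4  0.8] 3220.5
```

Call:
{"name": "jog_arm", "arguments": {
  "targets": [
    [0.0015,0,0.001,0],
    [0.0015,0,0.001,0]
  ]
}}

```text
time: 36.93
tool_pos: [0.6078, -0.2403, 0.044]
tool_rot: [-0.0, -0.02, 1.0, 0.0]
contact_force: [-0.3, -0.3, 1.1]
gripper_width: 0.655
```

Call:
{"name": "jog_arm", "arguments": {
  "targets": [
    [0,0,0,0],
    [0,0,0,0],
    [0,0,0,0],
    [0,0,0,0],
    [0,0,0,0]
  ],
  "fingers": 0.3
}}

```text
time: 37.35
tool_pos: [0.6082, -0.2405, 0.0446]
tool_rot: [0.0, -0.02, 1.0, -0.0]
contact_force: [-1.3, 0.5, 2.0]
gripper_width: 0.433
```

Call:
{"name": "jog_arm", "arguments": {
  "targets": [
    [0,0,-0.015,0],
    [0,0,-0.045,0],
    [0,0,-0.08,2.3],
    [0,0,-0.11,2.3],
    [0,0,-0.11,2.3]
  ]
}}

```text
time: 37.77
tool_pos: [0.6119, -0.2425, 0.164]
tool_rot: [0.006, -0.0, 1.0, -0.003]
contact_force: [1.1, -0.5, 0.0]
gripper_width: 0.436
```

Call:
{"name": "jog_arm", "arguments": {
  "targets": [
    [0.003,0.03,0,0],
    [0.007,0.068,0,0],
    [0.01,0.106,0,0],
    [0.014,0.145,0,0],
    [0.018,0.185,0,0]
  ]
}}

```text
time: 38.18
tool_pos: [0.5893, -0.0541, 0.1544]
tool_rot: [-0.0, 0.0, 1.0, -0.0]
contact_force: [0.6, 0.2, -1.6]
gripper_width: 0.441
```

Call:
{"name": "jog_arm", "arguments": {
  "targets": [
    [0.004,0.038,0,0],
    [0.008,0.076,0,0],
    [0.012,0.114,0,0],
    [0.016,0.152,0,0],
    [0.02,0.186,0,0]
  ]
}}

```text
time: 38.6
tool_pos: [0.5691, 0.1326, 0.1545]
tool_rot: [0.0, -0.0, 1.0, 0.0]
contact_force: [1.1, -1.2, -0.7]
gripper_width: 0.439
```

Call:
{"name": "jog_arm", "arguments": {
  "targets": [
    [0.001,0.035,0,0],
    [0.003,0.065,0,0],
    [0.003,0.095,0,0],
    [0.003,0.095,0,0],
    [0.003,0.095,0,0]
  ]
}}

```text
time: 39.02
tool_pos: [0.5664, 0.2267, 0.1542]
tool_rot: [-0.0, -0.002, 1.0, -0.0]
contact_force: [0.4, 0.1, -1.2]
gripper_width: 0.436
```

Call:
{"name": "jog_arm", "arguments": {
  "targets": [
    [0,0,0,0],
    [0,0,0,0],
    [0,0,0,0]
  ]
}}

```text
time: 39.27
tool_pos: [0.567, 0.2243, 0.1542]
tool_rot: [-0.0, 0.001, 1.0, -0.0]
contact_force: [-1.0, -0.1, -0.5]
gripper_width: 0.437
```

```bash
python3 -c "
from h import *
held('w13.png',.012)"
```

```text
tcp [567.  224.3 154.2] off [[ 0.1 -0.4 12. ]] grip 0.437 F [-1.  -0.1 -0.5] 3200.0
```

Call:
{"name": "jog_arm", "arguments": {
  "targets": [
    [0,0.001,0.025,0],
    [0,0.001,0.04,0],
    [0,0.001,0.049,0],
    [0,0.001,0.056,0],
    [0,0.001,0.06,0]
  ]
}}

```text
time: 39.73
tool_pos: [0.567, 0.2261, 0.0938]
tool_rot: [-0.0, 0.0, 1.0, -0.0]
contact_force: [0.6, 0.2, 0.8]
gripper_width: 0.437
```

Call:
{"name": "jog_arm", "arguments": {
  "targets": [
    [0,0,0.005,0],
    [0,0,0.011,0],
    [0,0,0.017,0],
    [0,0,0.021,0],
    [0,0,0.021,0]
  ]
}}

```text
time: 40.15
tool_pos: [0.5662, 0.2264, 0.0719]
tool_rot: [-0.001, -0.0, 1.0, -0.0]
contact_force: [0.5, -0.9, -1.1]
gripper_width: 0.438
```

Call:
{"name": "jog_arm", "arguments": {
  "targets": [
    [0,0,0,0],
    [0,0,0,0]
  ]
}}

```text
time: 40.32
tool_pos: [0.5669, 0.2266, 0.0733]
tool_rot: [-0.0, -0.0, 1.0, 0.0]
contact_force: [-0.1, 0.6, -0.9]
gripper_width: 0.438
```

Call:
{"name": "jog_arm", "arguments": {
  "targets": [
    [0,0,0,0],
    [0,0,0,0],
    [0,0,0,0],
    [0,0,0,0],
    [0,0,0,0]
  ],
  "fingers": 0.85
}}

```text
time: 40.73
tool_pos: [0.5671, 0.2265, 0.0736]
tool_rot: [0.0, -0.0, 1.0, 0.0]
contact_force: [0.6, 0.2, 0.1]
gripper_width: 0.847
```

Call:
{"name": "jog_arm", "arguments": {
  "targets": [
    [0,0,-0.03,0],
    [0,0,-0.07,0],
    [0,-0.02,-0.105,0],
    [0.005,-0.055,-0.11,0],
    [0.01,-0.095,-0.11,0]
  ]
}}

```text
time: 41.15
tool_pos: [0.5594, 0.132, 0.1885]
tool_rot: [0.004, -0.002, 1.0, 0.001]
contact_force: [1.3, -0.8, -0.1]
gripper_width: 0.852
```

Call:
{"name": "jog_arm", "arguments": {
  "targets": [
    [0.005,-0.036,0,0],
    [0.009,-0.074,0,0],
    [0.009,-0.074,0,0],
    [0.009,-0.074,0,0],
    [0.009,-0.074,0,0]
  ]
}}

```text
time: 41.57
tool_pos: [0.548, 0.0575, 0.1834]
tool_rot: [0.0, 0.0, 1.0, 0.0]
contact_force: [0.8, 0.5, 1.0]
gripper_width: 0.849
```

```bash
cat >> h.py <<'E'
def plain(*fs):
  for f in fs:
    for k,xy in dict(p1=(.5478,.058),p2=(.5485,-.0515),p3=(.4425,-.0455)).items(): print(f,k,canat(f,xy))
E
python3 - <<'E'
from h import *
s,p,r=st(); print(np.round(p*1e3,1),s['gripper_width'])
shot('wrist','w14.png'); t=shot('top','t4.png'); i=shot('scene','s6.png')
plain('w14.png','t4.png','s6.png')
a=cv2.resize(t[120:380,130:510],(440,300),interpolation=cv2.INTER_CUBIC); b=cv2.resize(i[150:310,360:540],(340,300),interpolation=cv2.INTER_CUBIC)
cv2.imwrite('pics/c6.png',np.hstack([a,b])[:,:,::-1])
E
```

```text
[548.   57.5 183.4] 0.8488970085584818
w14.png p1 ([[548.7, 58.5], [548.7, 58.6]], 21.1)
w14.png p2 ([[549.2, -50.4], [549.3, -50.4]], 21.4)
w14.png p3 ([[443.5, -44.7], [443.4, -44.7]], 24.1)
t4.png p1 ([[548.9, 49.7], [546.8, 44.5]], 15.0)
t4.png p2 ([[547.9, -51.6], [547.9, -51.3]], 8.6)
t4.png p3 ([[442.6, -45.7], [442.5, -45.5]], 8.9)
s6.png p1 ([[547.7, 57.7], [548.5, 57.1]], 9.1)
s6.png p2 ([[548.0, -51.9], [548.7, -51.8]], 9.2)
s6.png p3 ([[443.4, -46.2], [442.9, -45.9]], 8.4)
```

View pics/c6.png

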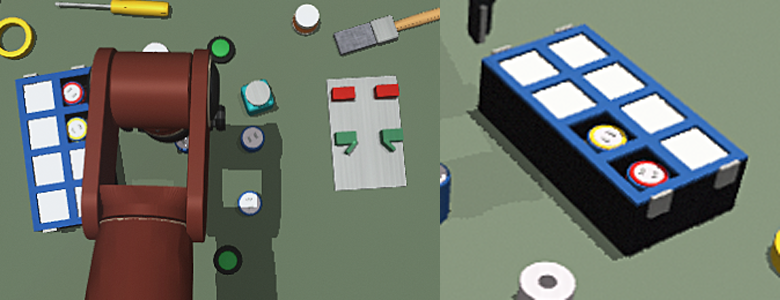

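```bash
cat >> h.py <<'E'
def packed(t,s,pts):
    for n,(a,b) in pts.items():
        it,ct=load(t); i2,cs=load(s); o=[]
        for im,(x,y) in ((it,a),(i2,b)):
            B=blobs(im,(0,0,110),(179,70,255),25,(x-8,y-8,x+8,y+8)); B=max(B,key=lambda q:q[2]); o.append(B[:2])
        p,e=tri(ct,o[0],cs,o[1]); print(n,np.round(p*1e3,1),round(e*1e3,1),np.round(o,1).tolist())
E
python3 - <<'E'
from h import *
packed('t4.png','s6.png',dict(yel=((196,231),(448,222)),red=((193,200),(470,242))))
E
```

```text
yel [565.7 234.1  55.5] 1.1 [[195.9, 230.6], [448.3, 223.3]]
red [624.3 244.1  56.6] 0.4 [[191.5, 200.0], [470.1, 241.9]]
```

Call:
{"name": "jog_arm", "arguments": {
  "targets": [
    [-0.0003,0.0005,0.04,0],
    [-0.0003,0.0005,0.08,0],
    [-0.0003,0.0005,0.12,0],
    [-0.0003,0.0005,0.147,0],
    [-0.0003,0.0005,0.147,0]
  ]
}}

```text
time: 42.13
tool_pos: [0.5424, 0.0593, 0.0289]
tool_rot: [-0.007, -0.001, 1.0, 0.0]
contact_force: [-0.8, 0.1, -0.5]
gripper_width: 0.855
```

Call:
{"name": "jog_arm", "arguments": {
  "targets": [
    [0,0,0,0],
    [0,0,0,0],
    [0,0,0,0],
    [0,0,0,0]
  ]
}}

```text
time: 42.47
tool_pos: [0.5505, 0.0581, 0.0393]
tool_rot: [0.003, -0.0, 1.0, -0.0]
contact_force: [0.1, 0.5, 0.2]
gripper_width: 0.85
```

Call:
{"name": "jog_arm", "arguments": {
  "targets": [
    [0,0,0,0],
    [0,0,0,0],
    [0,0,0,0],
    [0,0,0,0],
    [0,0,0,0]
  ],
  "fingers": 0.3
}}

```text
time: 42.88
tool_pos: [0.5491, 0.058, 0.0376]
tool_rot: [0.001, -0.0, 1.0, 0.0]
contact_force: [-1.0, 0.9, 6.5]
gripper_width: 0.435
```

Call:
{"name": "jog_arm", "arguments": {
  "targets": [
    [0,0,-0.02,0],
    [0,0,-0.05,0],
    [0,0,-0.085,0],
    [0,0,-0.12,0],
    [0,0,-0.12,0]
  ]
}}

```text
time: 43.3
tool_pos: [0.5527, 0.0579, 0.1647]
tool_rot: [0.007, -0.0, 1.0, -0.0]
contact_force: [1.9, 0.0, 1.1]
gripper_width: 0.437
```

Call:
{"name": "jog_arm", "arguments": {
  "targets": [
    [0.01,0.036,0,0],
    [0.02,0.074,0,0],
    [0.03,0.112,0,0],
    [0.04,0.145,0,0],
    [0.0405,0.158,0,0]
  ]
}}

```text
time: 43.72
tool_pos: [0.5054, 0.2192, 0.1552]
tool_rot: [-0.001, -0.002, 1.0, 0.001]
contact_force: [1.2, -0.0, -0.9]
gripper_width: 0.435
```

Call:
{"name": "jog_arm", "arguments": {
  "targets": [
    [0,0,0,0],
    [0,0,0,0],
    [0,0,0,0],
    [0,0,0,0]
  ]
}}

```text
time: 44.05
tool_pos: [0.508, 0.2148, 0.1559]
tool_rot: [-0.0, 0.001, 1.0, -0.0]
contact_force: [-1.0, 0.3, -1.1]
gripper_width: 0.436
```

```bash
python3 -c "
from h import *
held('w15.png',.0125)"
```

```text
tcp [508.  214.8 155.9] off [[-0.4 -0.5 12.5]] grip 0.436 F [-1.   0.3 -1.1] 4618.5
```

Call:
{"name": "jog_arm", "arguments": {
  "targets": [
    [0,0.001,0.025,0],
    [0,0.001,0.041,0],
    [0,0.001,0.05,0],
    [0,0.001,0.057,0],
    [0,0.001,0.062,0]
  ]
}}

```text
time: 44.52
tool_pos: [0.508, 0.2165, 0.094]
tool_rot: [-0.0, 0.0, 1.0, -0.0]
contact_force: [0.1, 1.1, 1.0]
gripper_width: 0.439
```

Call:
{"name": "jog_arm", "arguments": {
  "targets": [
    [0,0,0.005,0],
    [0,0,0.011,0],
    [0,0,0.017,0],
    [0,0,0.021,0],
    [0,0,0.021,0]
  ]
}}

```text
time: 44.93
tool_pos: [0.507, 0.2169, 0.0721]
tool_rot: [-0.001, -0.0, 1.0, -0.0]
contact_force: [-0.5, 1.5, -1.7]
gripper_width: 0.439
```

Call:
{"name": "jog_arm", "arguments": {
  "targets": [
    [0,0,0,0],
    [0,0,0,0]
  ]
}}

```text
time: 45.1
tool_pos: [0.5077, 0.2171, 0.0734]
tool_rot: [0.0, -0.0, 1.0, 0.0]
contact_force: [-0.2, 1.0, -1.5]
gripper_width: 0.441
```

Call:
{"name": "jog_arm", "arguments": {
  "targets": [
    [0,0,0,0],
    [0,0,0,0],
    [0,0,0,0],
    [0,0,0,0],
    [0,0,0,0]
  ],
  "fingers": 0.85
}}

```text
time: 45.52
tool_pos: [0.5079, 0.217, 0.0736]
tool_rot: [0.0, -0.0, 1.0, 0.0]
contact_force: [0.6, 0.3, 0.2]
gripper_width: 0.851
```

Call:
{"name": "jog_arm", "arguments": {
  "targets": [
    [0,0,-0.03,0],
    [0,0,-0.07,0],
    [-0.003,-0.02,-0.105,0],
    [-0.009,-0.055,-0.11,0],
    [-0.015,-0.095,-0.11,0]
  ]
}}

```text
time: 45.93
tool_pos: [0.5252, 0.1224, 0.1884]
tool_rot: [0.004, -0.002, 1.0, 0.001]
contact_force: [1.4, -0.8, -0.7]
gripper_width: 0.848
```

Call:
{"name": "jog_arm", "arguments": {
  "targets": [
    [-0.005,-0.04,0,0],
    [-0.01,-0.08,0,0],
    [-0.015,-0.12,0,0],
    [-0.02,-0.15,0,0],
    [-0.0257,-0.1734,0,0]
  ]
}}

```text
time: 46.35
tool_pos: [0.5484, -0.0541, 0.1835]
tool_rot: [0.0, 0.001, 1.0, -0.0]
contact_force: [-0.4, 0.1, 0.1]
gripper_width: 0.853
```

Call:
{"name": "jog_arm", "arguments": {
  "targets": [
    [0,0,0,0],
    [0,0,0,0],
    [0,0,0,0]
  ]
}}

```text
time: 46.6
tool_pos: [0.5483, -0.051, 0.1832]
tool_rot: [-0.0, -0.0, 1.0, 0.0]
contact_force: [-0.5, -0.1, 0.8]
gripper_width: 0.851
```

Run:
```python
from h import *
s,p,r=st(); print(np.round(p*1e3,1),s['gripper_width'])
shot('wrist','w16.png'); t=shot('top','t5.png'); i=shot('scene','s7.png')
plain('w16.png','t5.png','s7.png')
_,ct=load('t5.png');_,cs=load('s7.png')
q=[[.5045,.224,.056]]; a=proj(ct,q)[0].astype(int); b=proj(cs,q)[0].astype(int); print(a,b)
packed('t5.png','s7.png',dict(c5=(tuple(a),tuple(b)),yel=((196,231),(448,222)),red=((193,200),(470,242))))
```

```text
[548.3 -51.  183.2] 0.8505833726925439
w16.png p1 None
w16.png p2 ([[549.4, -50.5], [549.5, -50.5]], 21.1)
w16.png p3 ([[443.4, -44.8], [443.5, -44.5]], 24.7)
t5.png p1 ([[547.0, 51.5], [545.1, 43.6]], 15.8)
t5.png p2 ([[541.3, -49.7], [537.5, -49.1]], 7.2)
t5.png p3 ([[443.2, -44.5], [446.8, -45.6]], 16.7)
s7.png p1 None
s7.png p2 ([[548.0, -51.7], [548.9, -51.8]], 9.1)
s7.png p3 ([[443.4, -46.2], [442.9, -45.9]], 8.4)
[200 263] [427 204]
c5 [504.9 224.3  56.2] 3.1 [[199.8, 262.5], [427.4, 204.7]]
yel [565.7 234.2  55.5] 1.1 [[195.9, 230.6], [448.4, 223.4]]
red [624.3 244.   56.7] 0.4 [[191.5, 200.0], [470.1, 241.9]]
```

Call:
{"name": "jog_arm", "arguments": {
  "targets": [
    [-0.0003,-0.0002,0.04,0],
    [-0.0003,-0.0002,0.08,0],
    [-0.0003,-0.0002,0.12,0],
    [-0.0003,-0.0002,0.147,0],
    [-0.0003,-0.0002,0.147,0]
  ]
}}

```text
time: 47.17
tool_pos: [0.543, -0.0492, 0.0291]
tool_rot: [-0.007, -0.001, 1.0, 0.002]
contact_force: [-1.8, 0.3, -1.0]
gripper_width: 0.852
```

Call:
{"name": "jog_arm", "arguments": {
  "targets": [
    [0,0,0,0],
    [0,0,0,0],
    [0,0,0,0],
    [0,0,0,0]
  ]
}}

```text
time: 47.5
tool_pos: [0.551, -0.0519, 0.0393]
tool_rot: [0.003, -0.0, 1.0, -0.001]
contact_force: [-0.7, 0.3, 0.8]
gripper_width: 0.846
```

Call:
{"name": "jog_arm", "arguments": {
  "targets": [
    [0,0,0,0],
    [0,0,0,0],
    [0,0,0,0],
    [0,0,0,0],
    [0,0,0,0]
  ],
  "fingers": 0.3
}}

```text
time: 47.92
tool_pos: [0.5496, -0.0517, 0.0376]
tool_rot: [0.001, -0.0, 1.0, -0.0]
contact_force: [-0.9, 0.0, 5.9]
gripper_width: 0.438
```

Call:
{"name": "jog_arm", "arguments": {
  "targets": [
    [0,0,-0.02,0],
    [0,0,-0.05,0],
    [0,0,-0.085,0],
    [0,0,-0.12,0],
    [0,0,-0.12,0]
  ]
}}

```text
time: 48.33
tool_pos: [0.5532, -0.0526, 0.1648]
tool_rot: [0.007, -0.0, 1.0, -0.002]
contact_force: [1.5, 0.2, 0.5]
gripper_width: 0.436
```

Call:
{"name": "jog_arm", "arguments": {
  "targets": [
    [0.012,0.034,0,0],
    [0.025,0.07,0,0],
    [0.038,0.106,0,0],
    [0.051,0.142,0,0],
    [0.064,0.178,0,0]
  ]
}}

```text
time: 48.75
tool_pos: [0.4836, 0.1276, 0.1557]
tool_rot: [-0.0, 0.0, 1.0, -0.0]
contact_force: [1.1, -0.7, -1.1]
gripper_width: 0.437
```

Call:
{"name": "jog_arm", "arguments": {
  "targets": [
    [0.012,0.03,0,0],
    [0.025,0.06,0,0],
    [0.0358,0.0795,0,0],
    [0.0358,0.0795,0,0],
    [0.0358,0.0795,0,0]
  ]
}}

```text
time: 49.17
tool_pos: [0.4482, 0.2065, 0.1557]
tool_rot: [-0.0, -0.001, 1.0, -0.0]
contact_force: [1.1, 0.1, -1.4]
gripper_width: 0.437
```

Call:
{"name": "jog_arm", "arguments": {
  "targets": [
    [0,0,0,0],
    [0,0,0,0],
    [0,0,0,0]
  ]
}}

```text
time: 49.42
tool_pos: [0.4494, 0.205, 0.1561]
tool_rot: [-0.0, 0.001, 1.0, -0.0]
contact_force: [-0.2, -0.1, -0.9]
gripper_width: 0.435
```

```bash
python3 -c "
from h import *
held('w17.png',.0125)"
```

```text
tcp [449.4 205.  156.1] off [[-0.1 -0.5 12.5]] grip 0.435 F [-0.2 -0.1 -0.9] 5048.5
```

Call:
{"name": "jog_arm", "arguments": {
  "targets": [
    [0,0.0015,0.025,0],
    [0,0.0015,0.041,0],
    [0,0.0015,0.05,0],
    [0,0.0015,0.057,0],
    [0,0.0015,0.062,0]
  ]
}}

```text
time: 49.88
tool_pos: [0.4492, 0.2071, 0.094]
tool_rot: [-0.0, 0.0, 1.0, -0.0]
contact_force: [0.2, 0.5, 1.0]
gripper_width: 0.437
```

Call:
{"name": "jog_arm", "arguments": {
  "targets": [
    [0,0,0.005,0],
    [0,0,0.011,0],
    [0,0,0.017,0],
    [0,0,0.021,0],
    [0,0,0.021,0]
  ]
}}

```text
time: 50.3
tool_pos: [0.4482, 0.2073, 0.0721]
tool_rot: [-0.001, -0.0, 1.0, -0.0]
contact_force: [-0.1, 1.0, -0.8]
gripper_width: 0.437
```

Call:
{"name": "jog_arm", "arguments": {
  "targets": [
    [0,0,0,0],
    [0,0,0,0]
  ]
}}

```text
time: 50.47
tool_pos: [0.449, 0.2075, 0.0734]
tool_rot: [0.0, -0.0, 1.0, 0.0]
contact_force: [0.3, 0.9, -1.5]
gripper_width: 0.439
```

Call:
{"name": "jog_arm", "arguments": {
  "targets": [
    [0,0,0,0],
    [0,0,0,0],
    [0,0,0,0],
    [0,0,0,0],
    [0,0,0,0]
  ],
  "fingers": 0.85
}}

```text
time: 50.88
tool_pos: [0.4491, 0.2074, 0.0735]
tool_rot: [0.0, -0.0, 1.0, 0.0]
contact_force: [0.8, -1.1, -0.5]
gripper_width: 0.853
```

Call:
{"name": "jog_arm", "arguments": {
  "targets": [
    [0,0,-0.03,0],
    [0,0,-0.07,0],
    [0,-0.02,-0.105,0],
    [0.002,-0.055,-0.11,0],
    [0.002,-0.095,-0.11,0]
  ]
}}

```text
time: 51.3
tool_pos: [0.449, 0.1126, 0.1879]
tool_rot: [0.004, -0.002, 1.0, 0.0]
contact_force: [1.7, -1.2, -0.8]
gripper_width: 0.853
```

Call:
{"name": "jog_arm", "arguments": {
  "targets": [
    [0.001,-0.035,0,0],
    [0.002,-0.07,0,0],
    [0.003,-0.105,0,0],
    [0.004,-0.14,0,0],
    [0.004,-0.158,0,0]
  ]
}}

```text
time: 51.72
tool_pos: [0.4426, -0.0486, 0.1836]
tool_rot: [0.0, 0.001, 1.0, -0.001]
contact_force: [0.2, 1.5, -0.3]
gripper_width: 0.849
```

Call:
{"name": "jog_arm", "arguments": {
  "targets": [
    [0,0,0,0],
    [0,0,0,0],
    [0,0,0,0]
  ]
}}

```text
time: 51.97
tool_pos: [0.443, -0.045, 0.1832]
tool_rot: [-0.0, -0.0, 1.0, 0.0]
contact_force: [0.1, -0.4, -0.5]
gripper_width: 0.85
```

Run:
```python
from h import *
s,p,r=st(); print(np.round(p*1e3,1),s['gripper_width'])
shot('wrist','w18.png'); t=shot('top','t6.png'); i=shot('scene','s8.png')
plain('w18.png','t6.png','s8.png')
_,ct=load('t6.png');_,cs=load('s8.png')
for n,q in dict(c5=[[.5045,.224,.056]],c4=[[.446,.214,.056]]).items():
    a=proj(ct,q)[0].astype(int); b=proj(cs,q)[0].astype(int); print(a,b)
    packed('t6.png','s8.png',{n:(tuple(a),tuple(b))})
```

```text
[443.  -45.  183.2] 0.8498654647650319
w18.png p1 ([[532.9, 59.8], [532.1, 63.9]], 18.1)Traceback (most recent call last):
  File "<stdin>", line 4, in <module>
  File "h.py", line 51, in plain
    for k,xy in dict(p1=(.5478,.058),p2=(.5485,-.0515),p3=(.4425,-.0455)).items(): print(f,k,canat(f,xy))
                                                                                             ~~~~~^^^^^^
  File "h.py", line 44, in canat
    return np.round(onz(c,[(x,y),(M['m10']/M['m00'],M['m01']/M['m00'])],z)[:,:2]*1e3,1).tolist(),round(ra,1)
                                  ~~~~~~~~^~~~~~~~~
ZeroDivisionError: float division by zero
```

Run:
```python
from h import *
for f in ['w18.png','s8.png','t6.png']: print(f,canat(f,(.4425,-.0455)))
_,ct=load('t6.png');_,cs=load('s8.png')
for n,q in dict(c5=[[.5045,.224,.056]],c4=[[.446,.214,.056]]).items():
    a=proj(ct,q)[0].astype(int); b=proj(cs,q)[0].astype(int); print(a,b)
    packed('t6.png','s8.png',{n:(tuple(a),tuple(b))})
```

```text
w18.png ([[443.5, -44.9], [443.7, -44.9]], 21.2)
s8.png ([[443.4, -46.2], [443.1, -45.9]], 8.4)
t6.png ([[443.1, -44.7], [443.3, -44.6]], 16.8)
[200 263] [427 204]
c5 [504.9 224.2  56.2] 3.0 [[199.8, 262.5], [427.4, 204.7]]
[205 294] [409 188]
c4 [447.  214.3  57.4] 2.6 [[204.5, 293.6], [409.1, 187.9]]
```

Call:
{"name": "jog_arm", "arguments": {
  "targets": [
    [0,-0.0002,0.04,0],
    [0,-0.0002,0.08,0],
    [0,-0.0002,0.12,0],
    [0,-0.0002,0.147,0],
    [0,-0.0002,0.147,0]
  ]
}}

```text
time: 52.53
tool_pos: [0.4375, -0.0434, 0.0298]
tool_rot: [-0.006, -0.001, 1.0, 0.002]
contact_force: [-0.7, 1.0, -0.8]
gripper_width: 0.848
```

Call:
{"name": "jog_arm", "arguments": {
  "targets": [
    [0,0,0,0],
    [0,0,0,0],
    [0,0,0,0],
    [0,0,0,0]
  ]
}}

```text
time: 52.87
tool_pos: [0.4451, -0.0462, 0.039]
tool_rot: [0.002, -0.0, 1.0, -0.001]
contact_force: [0.6, -0.0, -0.2]
gripper_width: 0.851
```

Call:
{"name": "jog_arm", "arguments": {
  "targets": [
    [0,0,0,0],
    [0,0,0,0],
    [0,0,0,0],
    [0,0,0,0],
    [0,0,0,0]
  ],
  "fingers": 0.3
}}

```text
time: 53.28
tool_pos: [0.4438, -0.046, 0.0375]
tool_rot: [0.001, -0.0, 1.0, -0.0]
contact_force: [-0.8, 1.5, 6.5]
gripper_width: 0.436
```

Call:
{"name": "jog_arm", "arguments": {
  "targets": [
    [0,0,-0.02,0],
    [0,0,-0.05,0],
    [0,0,-0.085,0],
    [0,0,-0.12,0],
    [0,0,-0.12,0]
  ]
}}

```text
time: 53.7
tool_pos: [0.4472, -0.047, 0.1643]
tool_rot: [0.007, -0.0, 1.0, -0.002]
contact_force: [0.6, -1.2, 0.9]
gripper_width: 0.438
```

Call:
{"name": "jog_arm", "arguments": {
  "targets": [
    [-0.006,0.036,0,0],
    [-0.012,0.073,0,0],
    [-0.018,0.11,0,0],
    [-0.024,0.147,0,0],
    [-0.03,0.185,0,0]
  ]
}}

```text
time: 54.12
tool_pos: [0.4726, 0.1407, 0.1556]
tool_rot: [-0.0, 0.0, 1.0, -0.0]
contact_force: [0.1, -1.0, -1.0]
gripper_width: 0.44
```

Call:
{"name": "jog_arm", "arguments": {
  "targets": [
    [-0.006,0.036,0,0],
    [-0.012,0.073,0,0],
    [-0.018,0.11,0,0],
    [-0.0251,0.1375,0,0],
    [-0.0251,0.1375,0,0]
  ]
}}

```text
time: 54.53
tool_pos: [0.498, 0.2808, 0.1555]
tool_rot: [-0.0, -0.002, 1.0, 0.001]
contact_force: [-0.9, -0.3, -0.5]
gripper_width: 0.439
```

Call:
{"name": "jog_arm", "arguments": {
  "targets": [
    [0,0,0,0],
    [0,0,0,0],
    [0,0,0,0]
  ]
}}

```text
time: 54.78
tool_pos: [0.4976, 0.2756, 0.1557]
tool_rot: [-0.0, 0.0, 1.0, -0.0]
contact_force: [0.2, 0.3, -1.5]
gripper_width: 0.437
```

```bash
python3 -c "
from h import *
held('w19.png',.0125)"
```

```text
tcp [497.6 275.6 155.7] off [[-0.2 -0.5 12.5]] grip 0.437 F [ 0.2  0.3 -1.5] 5049.0
```

Call:
{"name": "jog_arm", "arguments": {
  "targets": [
    [-0.0005,0.0005,0.025,0],
    [-0.0005,0.0005,0.041,0],
    [-0.0005,0.0005,0.05,0],
    [-0.0005,0.0005,0.057,0],
    [-0.0005,0.0005,0.062,0]
  ]
}}

```text
time: 55.25
tool_pos: [0.4985, 0.2766, 0.0939]
tool_rot: [-0.0, 0.0, 1.0, -0.0]
contact_force: [-0.1, -0.2, 1.6]
gripper_width: 0.437
```

Call:
{"name": "jog_arm", "arguments": {
  "targets": [
    [0,0,0.005,0],
    [0,0,0.011,0],
    [0,0,0.017,0],
    [0,0,0.021,0],
    [0,0,0.021,0]
  ]
}}

```text
time: 55.67
tool_pos: [0.4979, 0.2769, 0.0721]
tool_rot: [-0.001, -0.0, 1.0, -0.0]
contact_force: [0.5, -1.3, -2.4]
gripper_width: 0.434
```

Call:
{"name": "jog_arm", "arguments": {
  "targets": [
    [0,0,0,0],
    [0,0,0,0]
  ]
}}

```text
time: 55.83
tool_pos: [0.4985, 0.2773, 0.0733]
tool_rot: [-0.0, -0.0, 1.0, -0.0]
contact_force: [0.1, 0.1, -1.3]
gripper_width: 0.438
```

Call:
{"name": "jog_arm", "arguments": {
  "targets": [
    [0,0,0,0],
    [0,0,0,0],
    [0,0,0,0],
    [0,0,0,0],
    [0,0,0,0]
  ],
  "fingers": 0.85
}}

```text
time: 56.25
tool_pos: [0.4987, 0.2773, 0.0735]
tool_rot: [0.0, -0.0, 1.0, 0.0]
contact_force: [0.0, -0.2, 0.1]
gripper_width: 0.852
```

Call:
{"name": "jog_arm", "arguments": {
  "targets": [
    [0,0,-0.03,0],
    [0,0,-0.07,0],
    [0,0,-0.11,0],
    [0,0,-0.11,0]
  ]
}}

```text
time: 56.58
tool_pos: [0.5032, 0.2792, 0.1937]
tool_rot: [0.008, -0.0, 1.0, 0.003]
contact_force: [1.1, 0.8, 1.4]
gripper_width: 0.848
```

Call:
{"name": "jog_arm", "arguments": {
  "targets": [
    [-0.022,-0.03,0,0],
    [-0.045,-0.06,0,0],
    [-0.068,-0.09,0,0],
    [-0.09,-0.12,0,0],
    [-0.113,-0.15,0,0]
  ],
  "fingers": 0
}}

```text
time: 57.0
tool_pos: [0.6124, 0.1259, 0.1833]
tool_rot: [0.0, -0.0, 1.0, 0.0]
contact_force: [0.9, 0.1, 0.0]
gripper_width: 0.141
```

Call:
{"name": "jog_arm", "arguments": {
  "targets": [
    [-0.022,-0.03,0,0],
    [-0.045,-0.06,0,0],
    [-0.068,-0.09,0,0],
    [-0.09,-0.12,0,0],
    [-0.0945,-0.127,0,0]
  ]
}}

```text
time: 57.42
tool_pos: [0.7084, -0.0047, 0.1829]
tool_rot: [0.001, 0.002, 1.0, -0.001]
contact_force: [0.6, 1.0, -0.2]
gripper_width: -0.001
```

Call:
{"name": "jog_arm", "arguments": {
  "targets": [
    [0,0,0,0],
    [0,0,0,0],
    [0,0,0,0]
  ]
}}

```text
time: 57.67
tool_pos: [0.7054, 0.0015, 0.183]
tool_rot: [-0.0, -0.001, 1.0, 0.0]
contact_force: [-1.1, 0.1, -0.5]
gripper_width: 0.002
```

Run:
```python
from h import *
s,p,r=st(); print(np.round(p*1e3,1),s['gripper_width'])
w=shot('wrist','w20.png'); t=shot('top','t7.png'); i=shot('scene','s9.png')
_,c=load('w20.png')
for b in blobs(w,(50,90,40),(80,255,255),60): print('btn',np.round(b[:3],1),np.round(onz(c,[b[:2]],.016)*1e3,1))
a=cv2.resize(t[110:370,130:510],(440,300),interpolation=cv2.INTER_CUBIC); b=cv2.resize(i[150:310,360:540],(340,300),interpolation=cv2.INTER_CUBIC)
cv2.imwrite('pics/c7.png',np.hstack([a,b])[:,:,::-1])
```

```text
[705.4   1.5 183. ] 0.002277285336032259
btn [ 312.2  223.7 1162. ] [[707.3   1.1  16. ]]
btn [  48.3   26.4 2118.5] [[ 544.2 -210.4   16. ]]
```

View pics/c7.png

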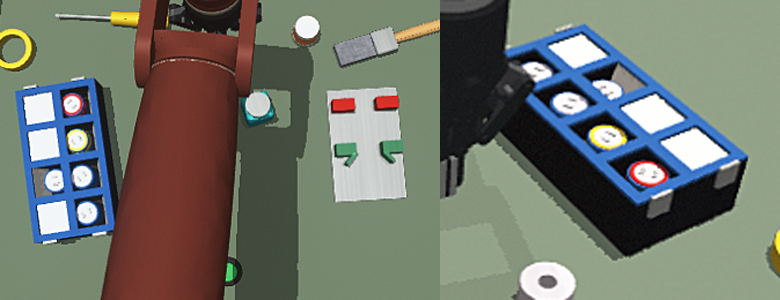

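Call:
{"name": "jog_arm", "arguments": {
  "targets": [
    [-0.0018,0,0.04,0],
    [-0.0018,0,0.08,0],
    [-0.0018,0,0.12,0],
    [-0.0018,0,0.15,0],
    [-0.0018,0,0.155,0]
  ]
}}

```text
time: 58.23
tool_pos: [0.7023, 0.0019, 0.0205]
tool_rot: [-0.006, -0.001, 1.0, 0.001]
contact_force: [-2.6, -0.3, 1.0]
gripper_width: 0.003
```

Call:
{"name": "jog_arm", "arguments": {
  "targets": [
    [0,0,0,0],
    [0,0,0,0],
    [0,0,0.003,0],
    [0,0,0.006,0],
    [0,0,0.008,0]
  ]
}}

```text
time: 58.65
tool_pos: [0.7094, 0.0002, 0.0226]
tool_rot: [0.002, -0.0, 1.0, -0.0]
contact_force: [-0.4, -0.4, -0.1]
gripper_width: -0.004
```

Call:
{"name": "jog_arm", "arguments": {
  "targets": [
    [0,0,0.003,0],
    [0,0,0.006,0],
    [0,0,0.009,0],
    [0,0,0.009,0]
  ]
}}

```text
time: 58.98
tool_pos: [0.7094, 0.0002, 0.0158]
tool_rot: [0.001, -0.0, 1.0, -0.0]
contact_force: [-7.7, 0.8, 17.2]
gripper_width: -0.002
```

Call:
{"name": "jog_arm", "arguments": {
  "targets": [
    [0,0,0.001,0],
    [0,0,0.001,0],
    [0,0,0.001,0]
  ]
}}

```text
time: 59.23
tool_pos: [0.7094, 0.0001, 0.0157]
tool_rot: [0.001, -0.0, 1.0, -0.0]
contact_force: [-8.7, 0.1, 21.2]
gripper_width: -0.001
```

Call:
{"name": "jog_arm", "arguments": {
  "targets": [
    [0,0,-0.01,0],
    [0,0,-0.04,0],
    [0,0,-0.08,0],
    [0,0,-0.12,0],
    [0,0,-0.15,0]
  ]
}}

```text
time: 59.65
tool_pos: [0.7085, 0.0001, 0.1637]
tool_rot: [0.001, -0.0, 1.0, -0.0]
contact_force: [0.4, -0.0, 0.0]
gripper_width: -0.002
```

Call:
{"name": "jog_arm", "arguments": {
  "targets": [
    [0,-0.04,0,0],
    [0,-0.08,0,0],
    [0,-0.12,0,0],
    [0,-0.16,0,0],
    [0,-0.16,0,0]
  ]
}}

```text
time: 60.07
tool_pos: [0.707, -0.1671, 0.1599]
tool_rot: [-0.0, 0.003, 1.0, -0.002]
contact_force: [0.0, 0.1, -0.3]
gripper_width: -0.002
```

Call:
{"name": "jog_arm", "arguments": {
  "targets": [
    [0,0,0,0],
    [0,0,0,0],
    [0,0,0,0]
  ]
}}

```text
time: 60.32
tool_pos: [0.7078, -0.1585, 0.1598]
tool_rot: [-0.0, -0.001, 1.0, 0.0]
contact_force: [-0.4, 1.0, 0.5]
gripper_width: 0.002
```

Run:
```python
from h import *
s,p,r=st(); print(np.round(p*1e3,1),s['time'],s['contact_force'])
t=shot('top','t8.png'); i=shot('scene','s10.png')
_,ct=load('t8.png');_,cs=load('s10.png')
for nm,im,c in (('t',t,ct),('s',i,cs)):
    for b in blobs(im,(50,90,40),(80,255,255),60): print(nm,'btn',np.round(b[:3],1),np.round(onz(c,[b[:2]],.016)*1e3,1))
a=cv2.resize(t[175:335,130:310],(400,356),interpolation=cv2.INTER_CUBIC); b=cv2.resize(i[150:340,240:540],(400,253),interpolation=cv2.INTER_CUBIC); b=np.vstack([b,np.zeros((103,400,3),np.uint8)])
cv2.imwrite('pics/c8.png',np.hstack([a,b])[:,:,::-1])
```

```text
[ 707.8 -158.5  159.8] 60.3167 [-0.40555729  0.99718945  0.47485485]
t btn [282.2 352.9 200.5] [[336.1  74.7  16. ]]
t btn [467.5 239.  225. ] [[ 549.8 -283.2   16. ]]
t btn [319.9 161.3 188.5] [[706.8   1.   16. ]]
s btn [357.1 330.2 296.5] [[7.07e+02 4.00e-01 1.60e+01]]
s btn [161.8 304.5 391. ] [[ 546.8 -283.4   16. ]]
s btn [206.7 291.5 378.5] [[ 543.  -206.7   16. ]]
s btn [285.5 201.  157. ] [[351.   -9.9  16. ]]
s btn [322.3 188.5 143.5] [[337.2  73.   16. ]]
```

View pics/c8.png

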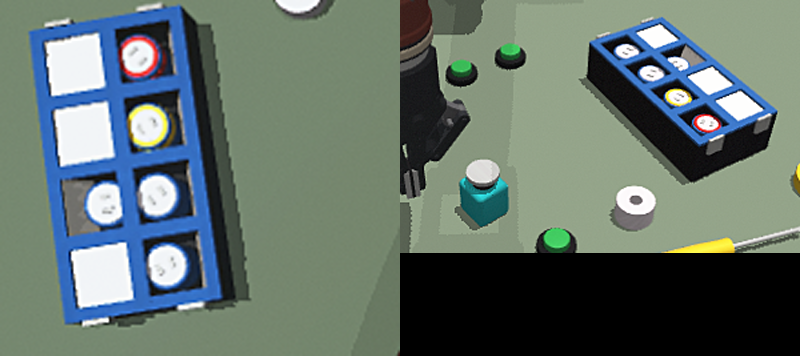

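Run:
```python
from h import *
_,t=load('t8.png');_,s=load('s10.png')
for n,a,b in [('c1',(176.8,266.3),(449.2,197.5)),('c5',(201.5,262.7),(428.2,204.7)),('c4',(205.1,294.2),(409.5,187.5))]:
    p,e=tri(t,a,s,b); print(n,np.round(p*1e3,1),round(e*1e3,1))
for b in blobs(load('t8.png')[0],(0,0,130),(179,60,255),60,(150,250,225,320)): print(np.round(b[:3],1), [np.round(v,1) for v in cv2.minAreaRect(b[3])[:2]])
```

```text
c1 [499.1 270.5  56.2] 2.6
c5 [505.3 223.2  56.3] 1.4
c4 [446.3 214.1  57.8] 0.4
[213.3 316.  136. ] [array([210., 315.]), array([ 8., 28.])]
[204.6 293.8 216.5] [array([205. , 293.5]), array([16., 17.])]
[175.5 298.2 595. ] [array([175.4, 298.2]), array([25.9, 25. ])]
[152.4 299.9 203.5] [array([154., 290.]), array([ 8., 58.])]
[176.4 266.2 203.5] [array([175.5, 266. ]), array([16., 17.])]
[200.1 262.5 215. ] [array([200. , 262.5]), array([17., 16.])]
```

All five can tops sit about 56 mm above the bench, so they are fully dropped in. Handing the job in.

```bash
python3 -c "
from plant import manip
print(manip.job_done())"
```

```text
the job is handed in; nothing more can be done
None
```

The job is done and handed in at about 60 s of the 200 s allowed. No verdict came back.

**Feeling for empty cells:** I pressed each flap with shut fingers. Cells 0 and 3 stopped hard, with 16–27 N at about 61 mm. The other six gave way.

**Gauge checks:** The red can and then the yellow can each stood released at the open end. Each was then pushed through the go gap until the no-go jaws stopped it, at about 8 N for red and 9 N for yellow. Each was packed straight after its check.

**Packing:** Red went into cell 7, yellow into cell 6, and the three plain cans into cells 5, 4 and 1. The last views show all five standing upright. Their tops measure 55–58 mm above the bench, where 56 mm means fully in.

**Button:** The farthest green button was pressed to a hard stop at about 21 N, against the roughly 4 N it needs. It is released again and back in its place.

**What disagreed or was left unchecked:**
- **Red can tilt:** At the no-go stop the red can leaned a few degrees, because I pushed about 5 mm past first contact. I let go so it could stand up again before lifting it. Its centre then measured within about 1 mm of the expected stop.
- **Can height in cell 1:** The two-view height for this can has a 2.6 mm mismatch between views, because the crate cover partly hides it.
- **Other items on the bench:** I saw no change in the other items, but I did not measure them again.

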